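# Unlock a terminal enclosure and leave its lid standing open

## Task

Get the grey enclosure ready for wiring. Stand the glass jar that is on its lid upright in a free part of the steel tray, turn the slotted lock a quarter turn counter-clockwise with the blue screwdriver, keeping the blade in the slot, and put that screwdriver back upright in the free hole of the wooden stand. Then push the lid up by its handle past its balance point so that it leans back on its stop and stays open by itself; do not topple the jar or disturb the other things.

Things in the scene. Friction and masses are not known exactly. Their poses are not given: they have to be found in the camera images.
- hinge_mid (a point): Middle of the lid's hinge line, at the upper back edge of the grey steel enclosure (170 mm deep, 200 mm wide, 86 mm high without its lid, fixed to the bench); 86 mm above the bench, 89 mm behind the box's middle. Axes are the enclosure's: x from its front (robot's side) to its back, y along the hinge line to its left, z up. Two cable glands stick out 18 mm on the +y side.
- lid_face (a point): Middle of the lid's outer face, 89 mm from the hinge line and 6 mm above it (92 mm above the bench when shut). The lid is 178 mm from hinge line to front, 208 mm wide, 4 mm thick, with a rim 3 mm thick turned down along front and sides to 10 mm below the hinge line. Axes turn with the lid: x from front to hinge, z out of the outer face.
- lid_handle (a point): Middle of the grip bar of the lid's black bow handle: a round bar 10 mm thick, straight and free for 74 mm along y, held at both ends by 10 mm legs 45 mm in front of the lid's front rim, in the plane of the lid. This point is on the bar's axis, 223 mm from the hinge line and 2 mm below it when shut. Between the bar and the rim there is a free gap of 40 mm. Axes as lid_face.
- lid (a joint): Angle of the lid, rad: 0 shut, grows as the front goes up. Lid 0.5 kg, light hinge: it needs about 2.5 N at the handle, falls shut below its balance point (upright, about 1.57), and beyond it falls back to the stop in the hinge at 1.95, where it stays. It cannot be raised until the lock is past about 1.1.
- slot (a point): Middle of the floor of the slot of the lock in the lid, 149 mm in front of the hinge line, on the lid's middle line, 1 mm above its face. x runs along the slot, z along the lock's axis. The steel head is 21 mm across; the slot runs right across it, 3.5 mm wide, flared in its upper half to 9.6 mm, 6 mm deep. Round it a steel collar, 33 mm outside, 23 mm inside, its rim 7 mm above the slot's floor.
- lock (a joint): Angle of the lock about its axis, rad: at 0 (locked) the slot points from the front to the back of the enclosure; grows counter-clockwise seen from above; 1.57 (its stop) is fully open, the slot across the enclosure. Friction (about 0.015 N m) holds it where it is left. It starts between 0 and 0.25.
- jar_mid (a point): Middle of the glass jar with a yellow lid that stands on the enclosure's lid: 56 mm across, 75 mm high, this point 37.5 mm above its base. z is its own upward axis. 0.14 to 0.25 kg.
- jar: The same jar; origin in the middle of its underside.
- tray_floor (a point): Middle of the inner floor (2 mm above the bench) of the shallow white steel tray that lies loose on the bench, left or right of the enclosure: 154 mm along its x, 244 mm along its y, rim 14 mm high and 4 mm thick.
- tape_mid (a point): Middle of the red tape roll that lies in the tray: 71 mm across, 30 mm high. It may lie anywhere along the tray; the jar goes beside it, where there is room.
- blue_handle (a point): Point on the axis of the blue screwdriver in its handle, 127 mm from the blade's end and 37 mm below the handle's end; when it stands in its hole, with its collar on the board, 50 mm above the board. Handle 23 mm across, 75 mm long. Axes as blue_driver.
- blue_driver: The blue screwdriver, 164 mm long, 0.08 kg, standing blade down in the stand. Origin: end of its blade, on its axis; z along its axis from blade to handle, x across the width of the flat blade (6.6 mm wide, 2 mm thick along y, 12 mm long). Shank 6 mm across up to z = 77 mm, then a collar 17 mm across (12 mm long), then the handle.
- stand: Beech driver stand, fixed, left or right of the enclosure: a board 60 mm along its x and 190 mm along its y, its top 126 mm above the bench, on two end boards. Three upright holes of 12 mm through the 30 mm thick board, at y = -54, 0 and +54 mm, hold the blue, red and amber screwdrivers in any order. The origin is under the middle, on the bench; z up.
- red_handle (a point): Point on the axis of the red screwdriver in its handle, 50 mm above the stand's board; handle 26 mm across, its end 98 mm above the board. It stays where it is.
- amber_handle (a point): The same for the amber screwdriver; its handle ends 102 mm above the board. It stays where it is.
- tape_measure: Yellow tape measure, 127 x 34 x 60 mm, on the bench. Leave it alone.
- insul_tape: Black roll of tape, 59 mm across, 19 mm high, on the bench in front. Leave it alone.
- hex_keys: Orange holder with hex keys, 118 x 60 x 28 mm, on the bench in front. Leave it alone.
- marker: White and red marker pen, 135 mm long, lying at the back. Leave it alone. (At the back right, beyond the work, stands a fixed bottle 315 mm high.)
Mind the look-alikes: they are no part of the job. What is shaped like the jar but pink is not meant.

How it is judged:
By the outcome, as a careful person would: the job done as asked, in the order asked, and still so for the second after the job is handed in, with the robot touching nothing.
It also fails if it takes over 72 s, if anything falls off the work surface, if the arm or the gripper's body presses on something with over 40 N, if the wrist force passes 120 N, or if a joint passes its speed limit or range.

## Robot

A 6-joint arm with a two-finger parallel gripper is mounted at the origin on a cart in front of the work surface, level with it; the furniture and walls round the work are solid. World frame = base frame: x ahead of the robot, y to its left, z up, the work surface at z = 0. Lengths are in mm, angles in rad, forces in N, time in s.
With the tool pointing down it reaches from about 350 to 875 mm from the base axis. Payload 4.2 kg.
Tool frame: the origin (TCP) lies at the very end of the fingers, on their centre line; the grasp point (between the pads) lies 19 mm behind it (r.grip_point_offset is the z of the grasp point in the tool frame, in mm); z points along the fingers, y is the line along which they close (so a half turn about z gives the same grasp; the last joint's range is limited). The gripper opens to 87 mm and grips with 3 to 60 N. Pads are 19 mm wide; open, the fingers measure 117 mm over their backs; the gripper's body (75 mm by 190 mm) begins 51 mm behind the grasp point.
Start: joints at [0.259, 0.385, 0.008, 0, -1.194, -0.259], TCP at [624.979, 0.025, 222.55] pointing down, gripper open.
Joint ranges: [-3.14, 3.14], [-1.21, 2.06], [-1.07, 1.41], [-3.16, 2.05], [-2.99, -0.16], [-3.1, 3.1]. Speed limits (rad/s): [2.79, 2.79, 3.14, 3.14, 3.14, 3.14].

## Interface

Orientations are given as a 3x3 rotation matrix whose columns are the frame's x, y, z axes.
In Python, from plant import r gives the robot as it stands. The module is installed in compiled form; this text tells all that it offers.
- The arm moves only by the shell command python3 -m inch 'ROWS' [OPENING]. ROWS is JSON, a list of rows, each an object of numbers: "dx", "dy", "dz": the shift along the tool's x, y, z in mm; "rx", "ry", "rz": the turn, a rotation vector about the tool's x, y, z in degrees. A call has 1 to 20 rows; each row shifts and turns the commanded pose from where the row before left it, along the tool's axes as they then stand; what a row does not reach is not made up. A row lasts 1/8 s, in which the tool goes at most 62.5 mm and 10.7 degrees, less where a joint would pass 70% of its speed; a pose out of reach is approached as far as the arm can. A call with a gripper value outside its range is refused whole. OPENING is the closure, from 0 (fully open) to 1 (shut), set as the call begins (- or left out, the last holds). The fingers move at their own pace and stop on an object; the grip force is fixed at half the most. Time passes only in rows, so rows that do not move let the fingers close. It gives the time, the measured TCP pose, the force, the opening and the grip force at its end, in the units of the state.
- r.sense(): the state, without advancing time (a new reading comes with each control period).
- r.read_camera(name): name is "scene" or "side" or "wrist"; returns the picture (400x640x3 uint8, red, green, blue); there is no depth.
- r.get_calibration(name): a dict with "intrinsics" (3x3 intrinsics, pixels), "dist" ([k1, k2, p1, p2, k3] as OpenCV has them; the pictures are not rectified), "rvec" (rotation vector, rad) and "tvec" (3), from world to camera coordinates, as OpenCV has them; the wrist camera has in their place "tool_from_camera" (4x4, takes a point from camera to tool coordinates, whose origin is the TCP and whose axes are the flange's). Camera axes: x right, y down, z forward; pixel columns grow to the right and rows downward; lengths in mm; the calibration is good to about 2 mm. A picture is of the moment at which its call begins: read the wrist's pose just before it. get_calibration takes no time and is no camera call.
- r.job_done(): hands the job in; it is judged then, once.
The state is a dict: "clock": time; "qpos": joint angles; "qd": joint speeds; "tau": joint torques, N m; "ee_pos": TCP position; "eef_rot": TCP orientation; "wrist_force": force on the tool from outside, world axes, zero at the start; "wrist_torque": the same for the moment, N m; "width": finger opening in mm; "gripper_force": force on a finger pad.
Only numpy, scipy, OpenCV 4.12 (cv2) and the standard library are available. Lean on these libraries where they do the work, as an engineer would, in place of code of your own. Each camera call takes 0.05 s, during which the arm holds its last target. There are 200 camera calls.

## Working session

There is one attempt and no reset: what is moved stays moved. The work goes in short steps, Python scripts to look and compute and a shell command to move; the robot and the scene stay as the last step left them, time stands still between calls to the robot, and variables do not carry over. Pictures are saved under pics/ and viewed, at most 10 in all, crops included, and the job is handed in when it is done.

```bash
mkdir -p pics; cat > h.py <<'E'
import numpy as np, cv2
from plant import r
def snap(n,f):
    s=r.sense(); im=r.read_camera(n); cv2.imwrite('pics/'+f,im[:,:,::-1]); np.save('pics/'+f+'.npy',np.r_[np.array(s['ee_pos']),np.array(s['eef_rot']).ravel()]); return im
def cam(n,f=None):
    c=r.get_calibration(n); K=np.array(c['intrinsics'],float); d=np.array(c['dist'],float)
    if n!='wrist':
        R=cv2.Rodrigues(np.array(c['rvec'],float))[0]; t=np.array(c['tvec'],float).ravel()
    else:
        p=np.load('pics/'+f+'.npy'); T=np.eye(4); T[:3,:3]=p[3:].reshape(3,3); T[:3,3]=p[:3]
        W=np.linalg.inv(T@np.array(c['tool_from_camera'])); R=W[:3,:3]; t=W[:3,3]
    return K,d,R,t
def ray(c,uv):
    K,d,R,t=c; x=cv2.undistortPoints(np.array([[uv]],float),K,d).ravel()
    v=R.T@np.array([x[0],x[1],1]); return -R.T@t, v/np.linalg.norm(v)
def tri(*obs):
    A=np.zeros((3,3));b=np.zeros(3);L=[]
    for c,uv in obs:
        o,v=ray(c,uv);P=np.eye(3)-np.outer(v,v);A+=P;b+=P@o;L.append((o,P))
    X=np.linalg.solve(A,b); return X.round(1),[round(float(np.linalg.norm(P@(X-o))),1) for o,P in L]
def onz(c,uv,z):
    o,v=ray(c,uv); return (o+v*(z-o[2])/v[2]).round(1)
def proj(c,X):
    K,d,R,t=c; return cv2.projectPoints(np.array(X,float).reshape(-1,3),cv2.Rodrigues(R)[0],t,K,d)[0].reshape(-1,2).round(1)
E
python3 - <<'E'
from h import *
a=snap('scene','a.png');b=snap('side','b.png');c=snap('wrist','c.png')
for n in('scene','side'):
    k=cam(n); print(n,(-k[2].T@k[3]).round(),k[0].diagonal())
print(r.get_calibration('wrist')['tool_from_camera']); print(r.sense())
E
```

```text
scene [-375.  612. 1161.] [466.07856929 466.07856929   1.        ]
side [  124. -1169.  1020.] [500.94521586 500.94521586   1.        ]
[[-4.46221904e-04 -9.69578774e-01 -2.44779089e-01  6.63525933e+01]
 [ 9.99999674e-01 -5.97451280e-04  5.43568983e-04  5.40185174e-01]
 [-6.73276528e-04 -2.44778766e-01  9.69578724e-01 -1.61577321e+02]
 [ 0.00000000e+00  0.00000000e+00  0.00000000e+00  1.00000000e+00]]
{'clock': 0.15, 'qpos': array([ 2.58639888e-01,  3.85374878e-01,  6.93487013e-03, -3.48576974e-04,
       -1.19399557e+00, -2.58605103e-01]), 'qd': array([-0.00077091, -0.00159105,  0.00403215,  0.00239775,  0.00177227,
       -0.00139157]), 'tau': array([ 3.86667998e-04, -3.91052306e+01,  1.87588084e+01,  4.22235444e+00,
        1.23758311e-02, -1.38926293e-04]), 'ee_pos': array([6.24544470e+02, 3.77862064e-02, 2.21712534e+02]), 'eef_rot': array([[-9.36508450e-05, -9.99998605e-01, -1.66760693e-03],
       [-9.99999990e-01,  9.38276026e-05, -1.05916854e-04],
       [ 1.06073173e-04,  1.66759700e-03, -9.99998604e-01]]), 'wrist_force': array([-0.11820457,  0.49750705, -0.84196249]), 'wrist_torque': array([ 0.00216162, -0.00469202,  0.00859706]), 'gripper_force': 0.0, 'width': 86.90770180078682}
```

View pics/a.png

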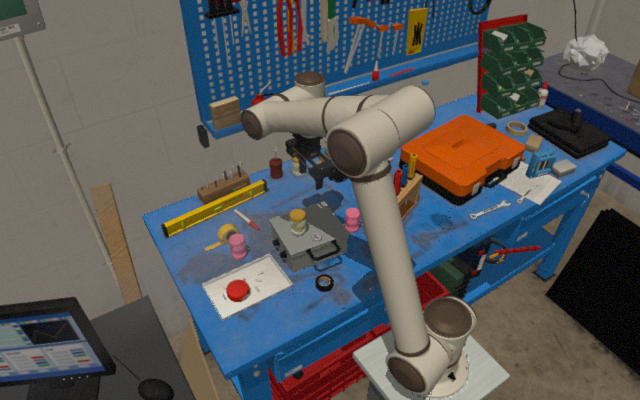

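View pics/b.png

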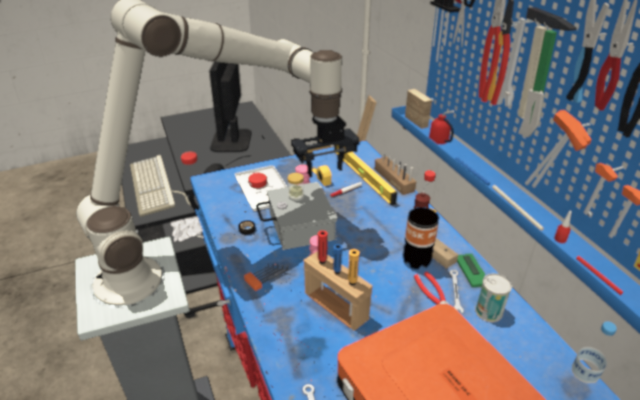

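View pics/c.png

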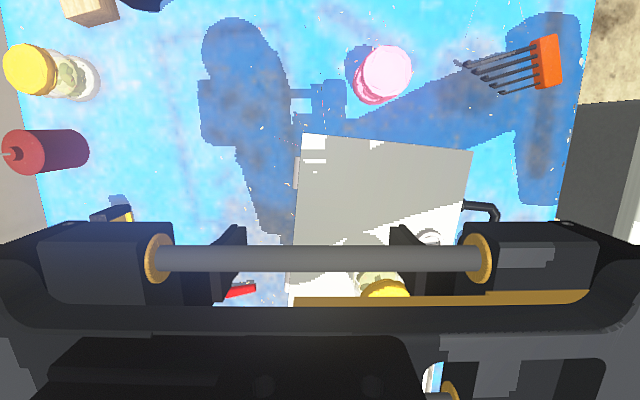

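The scene view shows the jar on the lid at (299,222), the tray at (248,285) with the red roll at (237,291), and the stand on the right at (405,190). In the side view the screwdrivers are red (321,245), blue (339,257) and amber (353,265).

Candidates for the jar:
- Yellow lid on the enclosure: scene (299,222), side (296,183).
- Yellow lid on the bench at the back: wrist (30,70), scene (298,165).
- Pink: scene (237,246) and (353,219).

Only the first stands on the enclosure's lid. I'll confirm it in one enlarged crop.

```bash
python3 - <<'E'
from h import *
a=cv2.imread('pics/a.png');b=cv2.imread('pics/b.png')
A=cv2.resize(a[170:320,190:390],None,fx=4,fy=4,interpolation=2)[:, :800]
B=cv2.resize(b[160:330,230:380],None,fx=3.5,fy=3.5,interpolation=2)
A=cv2.resize(a[180:320,195:345],None,fx=2.65,fy=4*0.6625,interpolation=2)
B=cv2.resize(b[160:330,230:380],None,fx=2.65,fy=2.65,interpolation=2)
o=np.zeros((460,800,3),np.uint8);o[:A.shape[0],:A.shape[1]]=A;o[:B.shape[0],400:400+B.shape[1]]=B
cv2.imwrite('pics/d.png',o)
s,d=cam('scene'),cam('side')
for n,p,q in [('jar top',(299,214),(295,178)),('redroll',(237,287),(258,178)),('handle',(326,266),(265,211))]: print(n,tri((s,p),(d,q)))
for n,q in [('red',(321,235)),('blue',(339,246)),('amber',(354,251))]: print(n,onz(d,q,222))
k=cam('wrist','c.png'); print(k[0]); 
for p in [(303,133),(472,152),(500,215)]: print(onz(k,p,92))
E
```

```text
jar top (array([559.1,  84.2, 163.6]), [0.2, 0.2])
redroll (array([505.9, 340.6,  25.1]), [1.9, 1.9])
handle (array([435.5,  76.6,  56.5]), [20.3, 20.3])
red [ 498.7 -273.2  222. ]
blue [ 523.  -328.9  222. ]
amber [ 548.9 -359.5  222. ]
[[283.25160469   0.         317.55378012]
 [  0.         283.25160469 200.57855105]
 [  0.           0.           1.        ]]
[638.1 -62.7  92. ]
[464.7 -44.2  92. ]
[424.5  23.6  92. ]
```

View pics/d.png

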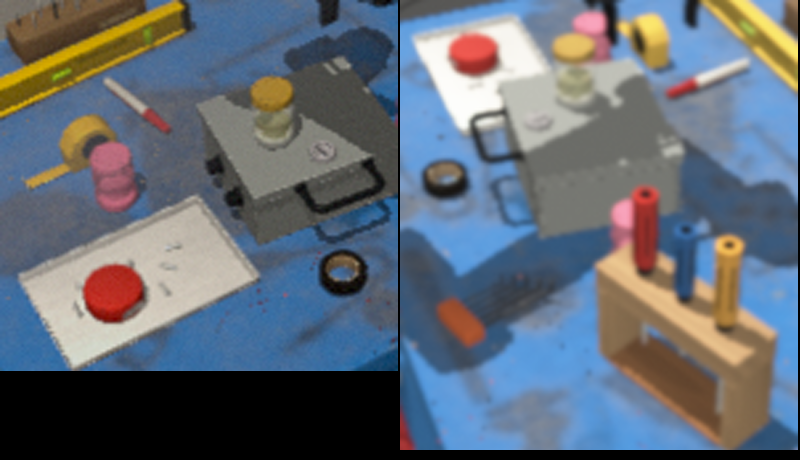

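The crop confirms it: the yellow-lidded jar on the grey lid is the target, and the pink ones beside the enclosure are not. Red, blue and amber stand in that order, so blue is in the middle hole. The handle bow points towards the robot. Next I'll take wrist views over the stand, the lid and the tray.

```bash
python3 -m inch '[{"dx":36,"dy":19,"dz":-31},{"dx":36,"dy":19,"dz":-31},{"dx":36,"dy":19,"dz":-31},{"dx":36,"dy":19,"dz":-31},{"dx":36,"dy":19,"dz":-31},{},{}]' 
python3 -c "
from h import *
snap('wrist','s1.png')"
python3 -m inch '[{"dx":40,"dy":30},{"dx":50,"dy":20},{},{}]'
python3 -c "
from h import *
snap('wrist','s2.png')"
python3 -m inch '[{"dx":-50,"dy":-8},{"dx":-60,"dy":-8},{"dx":-60,"dy":-8},{"dx":-60,"dy":-8},{"dx":-60,"dy":-8},{"dx":-60,"dy":-8},{"dx":-50,"dy":-2},{},{}]'
python3 -c "
from h import *
snap('wrist','l1.png')"
python3 -m inch '[{"dx":-50,"dz":12},{"dx":-50,"dz":12},{},{}]'
python3 -c "
from h import *
snap('wrist','l2.png')"
python3 -m inch '[{"dx":-60},{"dx":-60},{"dx":-50},{},{}]'
python3 -c "
from h import *
snap('wrist','t1.png')
st=lambda a,b: np.vstack([cv2.imread('pics/'+a)[:270],cv2.imread('pics/'+b)[:270]])
cv2.imwrite('pics/S.png',st('s1.png','s2.png'));cv2.imwrite('pics/L.png',st('l1.png','l2.png'))"
```

```text
validation failed for argument at $[0]...
validation failed for argument at $[0]...
validation failed for argument at $[0]...
validation failed for argument at $[0]...
validation failed for argument at $[0]...
```

View pics/S.png

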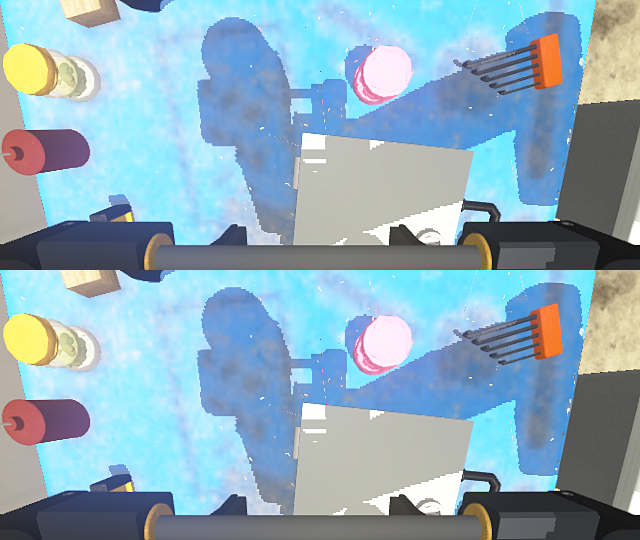

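View pics/L.png

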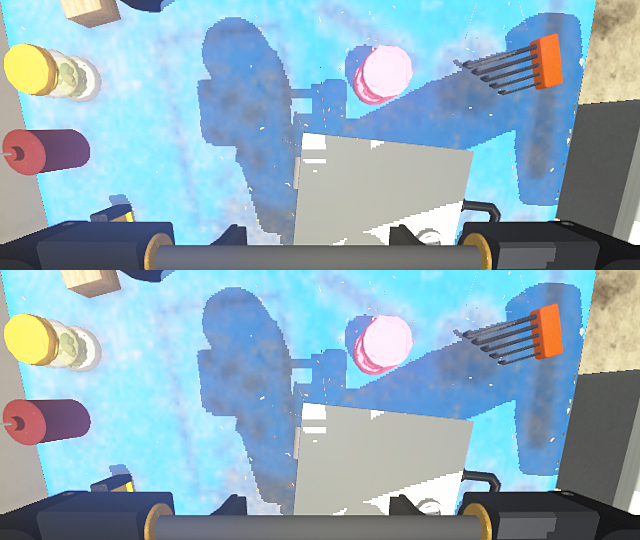

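The moves were refused because the rows were malformed, so both pictures only repeat the start view (6 pictures used). I'll try rows with every key written out.

```bash
python3 -m inch '[{"dx":36,"dy":19,"dz":-31,"rx":0,"ry":0,"rz":0},{"dx":36,"dy":19,"dz":-31,"rx":0,"ry":0,"rz":0},{"dx":36,"dy":19,"dz":-31,"rx":0,"ry":0,"rz":0},{"dx":36,"dy":19,"dz":-31,"rx":0,"ry":0,"rz":0},{"dx":36,"dy":19,"dz":-31,"rx":0,"ry":0,"rz":0},{"dx":0,"dy":0,"dz":0,"rx":0,"ry":0,"rz":0}]'
```

```text
clock: 1.15
ee_pos: [529.7, -182.2, 381.2]
eef_rot: [[-0.003, -1.0, 0.007], [-1.0, 0.003, -0.001], [0.001, -0.007, -1.0]]
wrist_force: [-0.0, 0.3, -0.9]
width: 87.1
gripper_force: 0.0
```

```bash

python3 -c "
from h import *
snap('wrist','s1.png')"
python3 -m inch '[{"dx":40,"dy":30,"dz":0,"rx":0,"ry":0,"rz":0},{"dx":50,"dy":20,"dz":0,"rx":0,"ry":0,"rz":0},{"dx":0,"dy":0,"dz":0,"rx":0,"ry":0,"rz":0}]'
python3 -c "
from h import *
snap('wrist','s2.png')"
python3 -m inch '[{"dx":-50,"dy":-8,"dz":0,"rx":0,"ry":0,"rz":0},{"dx":-60,"dy":-8,"dz":0,"rx":0,"ry":0,"rz":0},{"dx":-60,"dy":-8,"dz":0,"rx":0,"ry":0,"rz":0},{"dx":-60,"dy":-8,"dz":0,"rx":0,"ry":0,"rz":0},{"dx":-60,"dy":-8,"dz":0,"rx":0,"ry":0,"rz":0},{"dx":-60,"dy":-8,"dz":0,"rx":0,"ry":0,"rz":0},{"dx":-50,"dy":-2,"dz":0,"rx":0,"ry":0,"rz":0},{"dx":0,"dy":0,"dz":0,"rx":0,"ry":0,"rz":0}]'
python3 -c "
from h import *
snap('wrist','l1.png')"
python3 -m inch '[{"dx":-50,"dy":0,"dz":12,"rx":0,"ry":0,"rz":0},{"dx":-50,"dy":0,"dz":12,"rx":0,"ry":0,"rz":0},{"dx":0,"dy":0,"dz":0,"rx":0,"ry":0,"rz":0}]'
python3 -c "
from h import *
snap('wrist','l2.png')"
python3 -m inch '[{"dx":-60,"dy":0,"dz":0,"rx":0,"ry":0,"rz":0},{"dx":-60,"dy":0,"dz":0,"rx":0,"ry":0,"rz":0},{"dx":-50,"dy":0,"dz":0,"rx":0,"ry":0,"rz":0},{"dx":0,"dy":0,"dz":0,"rx":0,"ry":0,"rz":0}]'
python3 -c "
from h import *
snap('wrist','t1.png')
I=lambda a: cv2.imread('pics/'+a)
o=np.zeros((600,800,3),np.uint8)
o[:300,:400]=I('s1.png')[0:300,200:600];o[:300,400:]=I('s2.png')[0:300,200:600]
o[300:,:400]=I('l1.png')[0:300,150:550];o[300:,400:]=I('l2.png')[0:300,150:550]
cv2.imwrite('pics/SL.png',o)"
```

```text
clock: 1.58
ee_pos: [478.9, -271.2, 375.9]
eef_rot: [[-0.003, -1.0, -0.003], [-1.0, 0.003, 0.001], [-0.001, 0.003, -1.0]]
wrist_force: [-0.2, -0.1, -0.3]
width: 86.8
gripper_force: 0.0
clock: 2.62
ee_pos: [529.3, 134.9, 375.6]
eef_rot: [[0.007, -1.0, -0.003], [-1.0, -0.007, -0.001], [0.001, 0.003, -1.0]]
wrist_force: [0.4, -0.5, -0.3]
width: 86.9
gripper_force: 0.0
clock: 3.05
ee_pos: [529.0, 232.3, 351.0]
eef_rot: [[0.003, -1.0, -0.004], [-1.0, -0.003, -0.002], [0.002, 0.004, -1.0]]
wrist_force: [-0.3, -0.4, -0.7]
width: 87.0
gripper_force: 0.0
clock: 3.6
ee_pos: [529.8, 401.9, 351.9]
eef_rot: [[0.002, -1.0, -0.002], [-1.0, -0.002, -0.001], [0.001, 0.002, -1.0]]
wrist_force: [-0.9, -0.8, -0.1]
width: 87.3
gripper_force: 0.0
```

View pics/SL.png

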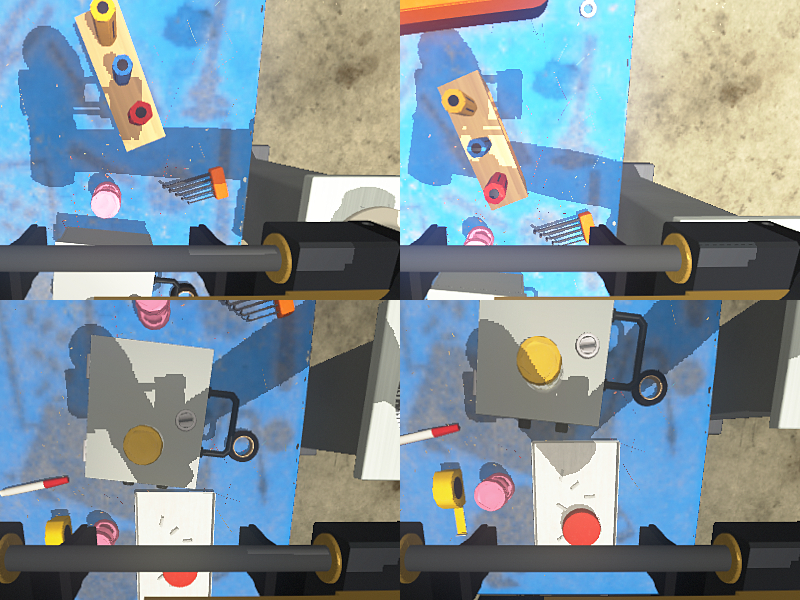

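The composite shows, in its own pixels:
- **s1 (top left):** amber (102,8), blue (123,65), red (140,112).
- **s2 (top right):** amber (452,100), blue (480,147), red (493,190).
- **l1 (bottom left):** jar (143,445), lock (185,420).
- **l2 (bottom right):** jar (540,360), lock (587,346), tray and red roll (581,525).

The blue driver is in the middle hole.

```bash
cat > m.py <<'E'
from h import *
s1,s2,l1,l2,t1=[cam('wrist',f+'.png') for f in('s1','s2','l1','l2','t1')]
def P(k,uv):
    ox,oy={'s1':(200,0),'s2':(-200,0),'l1':(150,-300),'l2':(-250,-300)}[k]; return globals()[k],(uv[0]+ox,uv[1]+oy)
for n,a,b in [('blue',(123,65),(480,147)),('red',(140,112),(493,190)),('amber',(102,8),(452,100))]: print(n,tri(P('s1',a),P('s2',b)))
print('stand',[onz(*P('s2',p),126).tolist() for p in [(437,88),(470,68),(527,191),(497,210)]])
for n,a,b in [('jartop',(143,445),(540,360)),('slot',(185,420),(587,346)),('bar',(234,424),(640,352))]: print(n,tri(P('l1',a),P('l2',b)))
print('lid',[onz(*P('l1',p),92).tolist() for p in [(92,335),(213,349),(86,474),(196,489)]])
print('tray',[onz(*P('l2',p),16).tolist() for p in [(532,440),(617,443)]],'tape',onz(*P('l2',(581,525)),32))
# red tape / tray blobs
for f,k in (('l2',l2),('t1',t1)):
    im=cv2.imread(f'pics/{f}.png').astype(int); B,G,R=im[...,0],im[...,1],im[...,2]
    m=((R>120)&(G<90)&(B<90)).astype(np.uint8); n,_,st,c=cv2.connectedComponentsWithStats(m)
    for i in range(1,n):
        if st[i,4]>150: print(f,'red',st[i].tolist(),c[i].round(),onz(k,c[i],32))
    m=((np.minimum(np.minimum(R,G),B)>150)&(abs(R-B)<45)).astype(np.uint8); n,_,st,c=cv2.connectedComponentsWithStats(m)
    for i in range(1,n):
        if st[i,4]>1500:
            cn=max(cv2.findContours((_==i).astype(np.uint8),0,2)[0],key=cv2.contourArea); bx=cv2.boxPoints(cv2.minAreaRect(cn)); print(f,'white',st[i].tolist(),[onz(k,p,16).tolist() for p in bx])
E
python3 m.py
```

```text
blue (array([ 522.5, -318. ,  202. ]), [1.3, 1.3])
red (array([ 505.6, -267.9,  213.1]), [1.0, 1.0])
amber (array([ 545.4, -367.2,  226.5]), [0.6, 0.6])
stand [[587.4, -393.0, 126.0], [541.1, -418.1, 126.0], [463.5, -248.1, 126.0], [508.7, -218.9, 126.0]]
jartop (array([559.8,  88.6, 162.6]), [0.4, 0.4])
slot (array([501.4,  54.6,  90.4]), [0.2, 0.2])
bar (array([425.6,  59.6,  82.8]), [0.8, 0.8])
lid [[636.9, -62.5, 92.0], [463.3, -45.0, 92.0], [657.0, 138.0, 92.0], [481.8, 161.3, 92.0]]
tray [[588.1, 183.4, 16.0], [441.7, 188.1, 16.0]] tape [502.6 331.6  32. ]
l2 red [182, 124, 27, 13, 208] [194. 130.] [730.9 166.3  32. ]
l2 red [312, 209, 38, 36, 271] [331. 226.] [503.4 333.6  32. ]
l2 white [229, 0, 135, 96, 6582] [[665.7, -31.6, 16.0], [456.7, -31.9, 16.0], [451.7, 109.6, 16.0], [674.4, 109.9, 16.0]]
l2 white [529, 52, 111, 79, 5328] [[159.9, 160.0, 16.0], [177.8, 37.5, 16.0], [-18.6, 33.5, 16.0], [-48.2, 159.6, 16.0]]
l2 white [281, 140, 89, 105, 7208] [[589.8, 183.5, 16.0], [438.4, 183.0, 16.0], [429.5, 374.8, 16.0], [595.2, 374.9, 16.0]]
t1 red [172, 16, 30, 15, 278] [186.  23.] [731.1 174.3  32. ]
t1 red [313, 113, 42, 42, 1119] [334. 131.] [501.1 338.5  32. ]
t1 white [545, 0, 95, 29, 2520] [[166.4, 130.8, 16.0], [4.7, 122.9, 16.0], [-4.8, 164.8, 16.0], [159.9, 171.7, 16.0]]
t1 white [279, 32, 93, 151, 11082] [[597.1, 426.6, 16.0], [590.1, 184.1, 16.0], [443.6, 183.6, 16.0], [433.0, 426.4, 16.0]]
```

The measurements agree with the given sizes:
- **Lid:** 175–178 mm by 204 mm, yaw about −5.9°.
- **Slot:** (501,54.5).
- **Stand:** 191 mm long, centre (525,−319), blue in the middle hole.
- **Jar:** (560,87), top at about 165 mm.
- **Tray:** x 438–592, y 184–434, roll at (502,337).

The jar goes at about (516,240).

```bash
python3 -m inch '[{"dx":52,"dy":-5,"dz":20,"rx":0,"ry":0,"rz":0},{"dx":52,"dy":-5,"dz":20,"rx":0,"ry":0,"rz":0},{"dx":52,"dy":-5,"dz":20,"rx":0,"ry":0,"rz":0},{"dx":52,"dy":-5,"dz":20,"rx":0,"ry":0,"rz":0},{"dx":52,"dy":-5,"dz":20,"rx":0,"ry":0,"rz":0},{"dx":52,"dy":-5,"dz":20,"rx":0,"ry":0,"rz":0},{"dx":0,"dy":0,"dz":40,"rx":0,"ry":0,"rz":0},{"dx":0,"dy":0,"dz":40,"rx":0,"ry":0,"rz":0},{"dx":0,"dy":0,"dz":40,"rx":0,"ry":0,"rz":0},{"dx":0,"dy":0,"dz":0,"rx":0,"ry":0,"rz":0},{"dx":0,"dy":0,"dz":0,"rx":0,"ry":0,"rz":0}]' 0
python3 -m inch '[{"dx":0,"dy":0,"dz":0,"rx":0,"ry":0,"rz":0},{"dx":0,"dy":0,"dz":0,"rx":0,"ry":0,"rz":0},{"dx":0,"dy":0,"dz":0,"rx":0,"ry":0,"rz":0},{"dx":0,"dy":0,"dz":0,"rx":0,"ry":0,"rz":0}]' 1
```

```text
clock: 5.03
ee_pos: [561.2, 87.4, 115.8]
eef_rot: [[-0.0, -1.0, 0.004], [-1.0, 0.0, 0.001], [-0.001, -0.004, -1.0]]
wrist_force: [0.9, 0.1, -0.1]
width: 87.0
gripper_force: 0.0
clock: 5.52
ee_pos: [560.3, 88.2, 113.8]
eef_rot: [[0.0, -1.0, 0.001], [-1.0, -0.0, 0.0], [-0.0, -0.001, -1.0]]
wrist_force: [0.9, -0.7, 0.6]
width: 55.0
gripper_force: 0.7
```

```bash
python3 -m inch '[{"dx":0,"dy":0,"dz":0,"rx":0,"ry":0,"rz":0},{"dx":0,"dy":0,"dz":0,"rx":0,"ry":0,"rz":0},{"dx":0,"dy":0,"dz":-20,"rx":0,"ry":0,"rz":0},{"dx":0,"dy":0,"dz":-25,"rx":0,"ry":0,"rz":0},{"dx":-20,"dy":6,"dz":0,"rx":0,"ry":0,"rz":0},{"dx":-36,"dy":10,"dz":0,"rx":0,"ry":0,"rz":0},{"dx":-40,"dy":12,"dz":0,"rx":0,"ry":0,"rz":0},{"dx":-36,"dy":10,"dz":0,"rx":0,"ry":0,"rz":0},{"dx":-20,"dy":6,"dz":0,"rx":0,"ry":0,"rz":0},{"dx":0,"dy":0,"dz":20,"rx":0,"ry":0,"rz":0},{"dx":0,"dy":0,"dz":35,"rx":0,"ry":0,"rz":0},{"dx":0,"dy":0,"dz":35,"rx":0,"ry":0,"rz":0},{"dx":0,"dy":0,"dz":30,"rx":0,"ry":0,"rz":0},{"dx":0,"dy":0,"dz":5,"rx":0,"ry":0,"rz":0},{"dx":0,"dy":0,"dz":5,"rx":0,"ry":0,"rz":0},{"dx":0,"dy":0,"dz":0,"rx":0,"ry":0,"rz":0},{"dx":0,"dy":0,"dz":0,"rx":0,"ry":0,"rz":0}]' 1
```

```text
clock: 7.65
ee_pos: [516.6, 240.5, 29.7]
eef_rot: [[0.0, -1.0, 0.002], [-1.0, -0.0, 0.001], [-0.001, -0.002, -1.0]]
wrist_force: [0.7, 0.1, -2.3]
width: 52.8
gripper_force: 29.9
```

```bash
python3 -m inch '[{"dx":0,"dy":0,"dz":2,"rx":0,"ry":0,"rz":0},{"dx":0,"dy":0,"dz":2,"rx":0,"ry":0,"rz":0},{"dx":0,"dy":0,"dz":0,"rx":0,"ry":0,"rz":0}]' 1; python3 -m inch '[{"dx":0,"dy":0,"dz":1,"rx":0,"ry":0,"rz":0},{"dx":0,"dy":0,"dz":0,"rx":0,"ry":0,"rz":0}]' 1
```

```text
clock: 8.02
ee_pos: [515.8, 239.9, 24.4]
eef_rot: [[-0.0, -1.0, -0.0], [-1.0, 0.0, -0.0], [0.0, 0.0, -1.0]]
wrist_force: [-1.3, 0.0, -2.8]
width: 52.8
gripper_force: 29.9
clock: 8.28
ee_pos: [516.1, 240.1, 23.9]
eef_rot: [[0.0, -1.0, 0.0], [-1.0, -0.0, 0.0], [-0.0, -0.0, -1.0]]
wrist_force: [-1.0, -0.1, 0.6]
width: 53.0
gripper_force: 30.0
```

The jar's weight is off the gripper, so it is standing on the tray floor. Releasing and lifting.

```bash
python3 -m inch '[{"dx":0,"dy":0,"dz":0,"rx":0,"ry":0,"rz":0},{"dx":0,"dy":0,"dz":0,"rx":0,"ry":0,"rz":0},{"dx":0,"dy":0,"dz":0,"rx":0,"ry":0,"rz":0},{"dx":0,"dy":0,"dz":-20,"rx":0,"ry":0,"rz":0},{"dx":0,"dy":0,"dz":-50,"rx":0,"ry":0,"rz":0},{"dx":0,"dy":0,"dz":-60,"rx":0,"ry":0,"rz":0},{"dx":0,"dy":0,"dz":-60,"rx":0,"ry":0,"rz":0},{"dx":20,"dy":0,"dz":-40,"rx":0,"ry":0,"rz":0}]' 0
python3 - <<'E'
from m import *
print('s1 corners',[onz(*P('s1',p),126).tolist() for p in [(165,134),(128,151)]])
d=cam('side');print('bottle',onz(d,(418,262),0))
print('blue@213',onz(*P('s1',(123,65)),213),onz(*P('s2',(480,147)),213)); print(r.sense()['qpos'])
E
```

```text
clock: 9.28
ee_pos: [516.7, 220.9, 257.0]
eef_rot: [[0.002, -1.0, 0.004], [-1.0, -0.002, 0.003], [-0.003, -0.004, -1.0]]
wrist_force: [0.1, 0.1, -0.1]
width: 86.9
gripper_force: 0.0
blue (array([ 522.5, -318. ,  202. ]), [1.3, 1.3])
red (array([ 505.6, -267.9,  213.1]), [1.0, 1.0])
amber (array([ 545.4, -367.2,  226.5]), [0.6, 0.6])
stand [[587.4, -393.0, 126.0], [541.1, -418.1, 126.0], [463.5, -248.1, 126.0], [508.7, -218.9, 126.0]]
jartop (array([559.8,  88.6, 162.6]), [0.4, 0.4])
slot (array([501.4,  54.6,  90.4]), [0.2, 0.2])
bar (array([425.6,  59.6,  82.8]), [0.8, 0.8])
lid [[636.9, -62.5, 92.0], [463.3, -45.0, 92.0], [657.0, 138.0, 92.0], [481.8, 161.3, 92.0]]
tray [[588.1, 183.4, 16.0], [441.7, 188.1, 16.0]] tape [502.6 331.6  32. ]
l2 red [182, 124, 27, 13, 208] [194. 130.] [730.9 166.3  32. ]
l2 red [312, 209, 38, 36, 271] [331. 226.] [503.4 333.6  32. ]
l2 white [229, 0, 135, 96, 6582] [[665.7, -31.6, 16.0], [456.7, -31.9, 16.0], [451.6, 109.6, 16.0], [674.4, 109.9, 16.0]]
l2 white [529, 52, 111, 79, 5328] [[159.9, 160.0, 16.0], [177.8, 37.5, 16.0], [-18.6, 33.5, 16.0], [-48.2, 159.6, 16.0]]
l2 white [281, 140, 89, 105, 7208] [[589.8, 183.4, 16.0], [438.4, 183.0, 16.0], [429.5, 374.8, 16.0], [595.2, 374.9, 16.0]]
t1 red [172, 16, 30, 15, 278] [186.  23.] [731.1 174.3  32. ]
t1 red [313, 113, 42, 42, 1119] [334. 131.] [501.1 338.5  32. ]
t1 white [545, 0, 95, 29, 2520] [[166.4, 130.8, 16.0], [4.7, 122.9, 16.0], [-4.8, 164.8, 16.0], [159.9, 171.7, 16.0]]
t1 white [279, 32, 93, 151, 11082] [[597.1, 426.6, 16.0], [590.1, 184.1, 16.0], [443.6, 183.6, 16.0], [433.0, 426.4, 16.0]]
s1 corners [[462.4, -242.1, 126.0], [515.4, -218.0, 126.0]]
bottle [ 823.6 -253.9    0. ]
blue@213 [ 523.8 -316.3  213. ] [ 520.  -318.1  213. ]
[ 6.92679870e-01  2.51972826e-01 -9.71421689e-02  5.81738420e-04
 -1.21695341e+00 -6.91182341e-01]
```

```bash
python3 -m inch '[{"dx":45,"dy":0,"dz":0,"rx":0,"ry":0,"rz":0},{"dx":45,"dy":0,"dz":0,"rx":0,"ry":0,"rz":0},{"dx":0,"dy":0,"dz":0,"rx":0,"ry":0,"rz":0}]' 0
python3 -c "
from h import *
snap('wrist','k1.png')"
python3 -m inch '[{"dx":56,"dy":-1,"dz":0,"rx":0,"ry":0,"rz":0},{"dx":56,"dy":-1,"dz":0,"rx":0,"ry":0,"rz":0},{"dx":56,"dy":-1,"dz":0,"rx":0,"ry":0,"rz":0},{"dx":56,"dy":-1,"dz":0,"rx":0,"ry":0,"rz":0},{"dx":56,"dy":-1,"dz":0,"rx":0,"ry":0,"rz":0},{"dx":56,"dy":-1,"dz":0,"rx":0,"ry":0,"rz":0},{"dx":56,"dy":-1,"dz":0,"rx":0,"ry":0,"rz":0},{"dx":56,"dy":0,"dz":0,"rx":0,"ry":0,"rz":-8.1},{"dx":0,"dy":0,"dz":0,"rx":0,"ry":0,"rz":-8.1},{"dx":0,"dy":0,"dz":0,"rx":0,"ry":0,"rz":-8.1},{"dx":0,"dy":0,"dz":0,"rx":0,"ry":0,"rz":0},{"dx":0,"dy":0,"dz":0,"rx":0,"ry":0,"rz":0}]' 0
```

```text
clock: 9.65
ee_pos: [515.6, 127.7, 254.0]
eef_rot: [[-0.003, -1.0, 0.0], [-1.0, 0.003, 0.0], [-0.0, -0.0, -1.0]]
wrist_force: [0.3, 0.9, -0.3]
width: 87.2
gripper_force: 0.0
clock: 11.2
ee_pos: [523.5, -317.4, 253.4]
eef_rot: [[0.411, -0.912, -0.0], [-0.912, -0.411, 0.0], [-0.0, 0.0, -1.0]]
wrist_force: [-0.3, 1.0, -0.6]
width: 87.3
gripper_force: 0.0
```

```bash
python3 -m inch '[{"dx":0,"dy":0,"dz":28,"rx":0,"ry":0,"rz":0},{"dx":0,"dy":0,"dz":28,"rx":0,"ry":0,"rz":0},{"dx":0,"dy":0,"dz":28,"rx":0,"ry":0,"rz":0},{"dx":0,"dy":0,"dz":0,"rx":0,"ry":0,"rz":0}]' 0
python3 -m inch '[{"dx":0,"dy":0,"dz":0,"rx":0,"ry":0,"rz":0},{"dx":0,"dy":0,"dz":0,"rx":0,"ry":0,"rz":0},{"dx":0,"dy":0,"dz":0,"rx":0,"ry":0,"rz":0},{"dx":0,"dy":0,"dz":0,"rx":0,"ry":0,"rz":0},{"dx":0,"dy":0,"dz":0,"rx":0,"ry":0,"rz":0},{"dx":0,"dy":0,"dz":0,"rx":0,"ry":0,"rz":0},{"dx":0,"dy":0,"dz":0,"rx":0,"ry":0,"rz":0},{"dx":0,"dy":0,"dz":0,"rx":0,"ry":0,"rz":0}]' 1
```

```text
clock: 11.7
ee_pos: [521.8, -317.0, 167.3]
eef_rot: [[0.411, -0.912, -0.005], [-0.912, -0.411, 0.002], [-0.004, 0.004, -1.0]]
wrist_force: [0.3, 0.9, -0.3]
width: 87.3
gripper_force: 0.0
clock: 12.7
ee_pos: [523.0, -318.0, 169.5]
eef_rot: [[0.412, -0.911, -0.0], [-0.911, -0.412, -0.0], [0.0, 0.0, -1.0]]
wrist_force: [0.4, 0.7, -0.2]
width: 21.3
gripper_force: 30.0
```

```bash
python3 -m inch '[{"dx":0,"dy":0,"dz":-20,"rx":0,"ry":0,"rz":0},{"dx":0,"dy":0,"dz":-45,"rx":0,"ry":0,"rz":0},{"dx":0,"dy":0,"dz":-45,"rx":0,"ry":0,"rz":0},{"dx":0,"dy":0,"dz":-45,"rx":0,"ry":0,"rz":0},{"dx":0,"dy":0,"dz":-45,"rx":0,"ry":0,"rz":0},{"dx":0,"dy":0,"dz":0,"rx":0,"ry":0,"rz":0}]' 1
python3 -c "
from h import *
snap('wrist','b1.png')"
python3 -m inch '[{"dx":-40,"dy":-10,"dz":0,"rx":0,"ry":0,"rz":8.1},{"dx":-50,"dy":-10,"dz":0,"rx":0,"ry":0,"rz":8.1},{"dx":-55,"dy":-10,"dz":0,"rx":0,"ry":0,"rz":8.1},{"dx":-55,"dy":0,"dz":0,"rx":0,"ry":0,"rz":0},{"dx":-55,"dy":0,"dz":0,"rx":0,"ry":0,"rz":0},{"dx":-55,"dy":0,"dz":0,"rx":0,"ry":0,"rz":0},{"dx":-40,"dy":0,"dz":0,"rx":0,"ry":0,"rz":0},{"dx":0,"dy":0,"dz":0,"rx":0,"ry":0,"rz":0},{"dx":0,"dy":0,"dz":0,"rx":0,"ry":0,"rz":0}]' 1
python3 -c "
from h import *
snap('wrist','b2.png')
c=r.get_calibration('wrist');K=np.array(c['intrinsics']);d=np.array(c['dist']);M=np.linalg.inv(np.array(c['tool_from_camera']))
print(cv2.projectPoints(np.array([[0,0,z] for z in (43.,108,120)]),cv2.Rodrigues(M[:3,:3])[0],M[:3,3],K,d)[0].reshape(-1,2))
I=lambda a,x,y,w,h: cv2.resize(cv2.imread('pics/'+a)[y:y+h,x:x+w],(400,300),interpolation=cv2.INTER_CUBIC)
a=I('k1.png',300,100,80,60);print(proj(cam('wrist','k1.png'),[[501,54.5,97]]))
cv2.imwrite('pics/B.png',np.vstack([np.hstack([a,I('b1.png',270,150,108,81)]),np.hstack([I('b2.png',270,150,108,81),I('b2.png',300,175,40,30)])]))"
```

```text
clock: 13.45
ee_pos: [524.1, -318.7, 374.2]
eef_rot: [[0.411, -0.911, 0.008], [-0.911, -0.412, -0.004], [0.007, -0.006, -1.0]]
wrist_force: [0.8, 0.1, -1.3]
width: 21.4
gripper_force: 30.0
clock: 14.62
ee_pos: [513.0, 34.1, 368.3]
eef_rot: [[0.0, -1.0, -0.002], [-1.0, -0.0, -0.001], [0.001, 0.002, -1.0]]
wrist_force: [-0.2, -0.9, -1.0]
width: 21.0
gripper_force: 30.0
[[316.6981428  219.39577854]
 [316.84765834 198.89259623]
 [316.86815765 196.08404672]]
[[330.1 122.7]]
```

View pics/B.png

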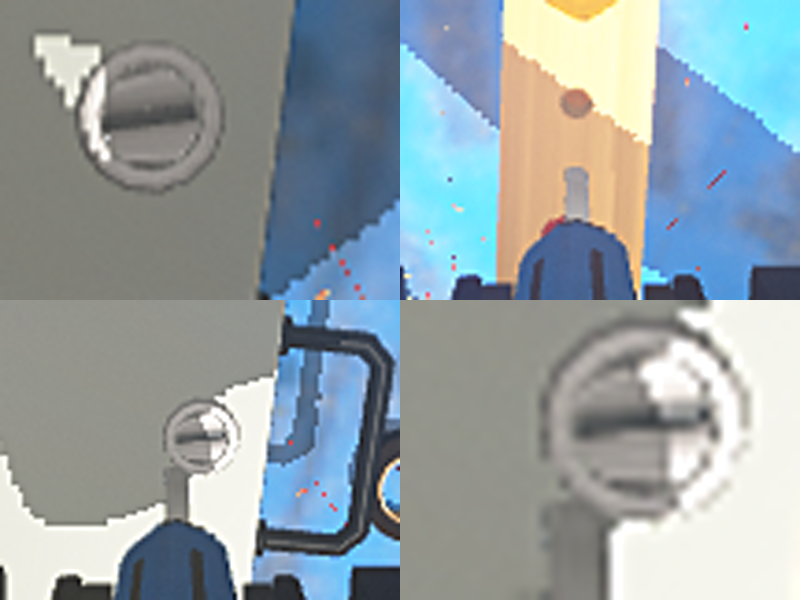

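The crop shows the lock in k1 at about pixel (330,123). The slot runs at about +7° world yaw, so the lock is at about 0.22 rad. The blade tip in b1 is at about (317.5,195), on the tool axis as predicted, with the blade's width along the tool's y.

```bash
python3 - <<'E'
from h import *
k1,b2=cam('wrist','k1.png'),cam('wrist','b2.png')
print(tri((k1,(330.2,123.4)),(b2,(324.6,186.9))),onz(k1,(330.2,123.4),100),onz(b2,(324.6,186.9),100))
s=r.sense();print(s['ee_pos'],s['qpos'])
# blade tilt: enhance blade edges in b1
g=cv2.imread('pics/b1.png')[192:206,306:328].astype(int);print(g[...,2]-g[...,0])
E
```

```text
(array([500.6,  55.2,  95.3]), [0.2, 0.2]) [501.   55.3 100. ] [500.6  54.3 100. ]
[513.09317907  33.71318475 368.60084327] [ 3.81536739e-01  1.24402360e-01  1.50063009e-02 -1.31954965e-04
 -1.46341870e+00 -3.82079667e-01]
[[ 80  84  82  84  85  85  84  90  88  85  89  87  88  87  87  89  90  89
   90  89  90  89]
 [ 81  83  84  84  84  85  85  87  87  89  89  89  89  88  88  88  89  89
   92  90  91  88]
 [ 81  83  83  85  84  84  84  89  90  96 100  99 100  95  91  89  89  90
   91  90  92  88]
 [ 82  83  83  85  85  85  86  92  73  25  -1   0  -5  45  98  93  90  89
   91  91  91  87]
 [ 81  83  84  85  85  84  86  96  39  -4  -2  -2  -2  -4  48  98  93  92
   92  91  91  92]
 [ 82  85  82  85  84  85  86  97  40  -5   0   1   1  -2 -15  99  93  91
   92  90  92  92]
 [ 81  84  82  86  83  85  86  97  37  -5   3   4   5   1 -13 101  93  92
   90  90  91  91]
 [ 81  83  84  86  85  86  87  94  79  -4   2   2   1   0 -11 100  95  94
   90  91  92  91]
 [ 83  84  84  86  86  83  87  94  83  -4   1   3   4  -2  16 100  94  93
   90  93  92  91]
 [ 84  84  84  86  86  86  87  94  82  -6   1   3   4   1  -9 102  96  93
   91  93  92  92]
 [ 84  84  85  86  86  85  88  94  83  -4   2   3   4  -2 -12 103  96  94
   93  93  93  91]
 [ 82  84  82  85  86  85  88  95  43  -3   3   4   5   4 -11 102  96  93
   92  92  94  94]
 [ 83  83  83  85  86  87  87  96  42  -4   4   3   4   3  -9 102  97  92
   93  92  94  92]
 [ 82  83  82  85  86  86  89  97  55  -3   2   4   4   2  -8 104  97  94
   94  93  94  93]]
```

```bash
python3 -m inch '[{"dx":-11,"dy":6,"dz":30,"rx":0,"ry":0,"rz":0},{"dx":-10,"dy":6,"dz":50,"rx":0,"ry":0,"rz":0},{"dx":0,"dy":0,"dz":40,"rx":0,"ry":0,"rz":-7},{"dx":0,"dy":0,"dz":20,"rx":0,"ry":0,"rz":0},{"dx":0,"dy":0,"dz":0,"rx":0,"ry":0,"rz":0},{"dx":0,"dy":0,"dz":0,"rx":0,"ry":0,"rz":0}]' 1
python3 - <<'E'
from h import *
snap('wrist','i1.png'); p=[]
for i in range(3): p.append(r.sense()['ee_pos']); r.read_camera('wrist')
print(np.array(p).round(1)); b=cam('wrist','i1.png')
I=cv2.imread('pics/i1.png')[170:215,287:347]
cv2.imwrite('pics/I.png',cv2.resize(I,None,fx=10,fy=10,interpolation=2)); print(proj(b,[[500.8,54.9,100],[500.8,54.9,93]]))
E
```

```text
clock: 15.42
ee_pos: [502.2, 54.7, 230.6]
eef_rot: [[0.121, -0.993, 0.002], [-0.993, -0.121, 0.0], [-0.0, -0.002, -1.0]]
wrist_force: [0.2, -0.5, -0.8]
width: 21.3
gripper_force: 30.0
[[502.3  54.9 230.9]
 [502.2  55.1 230.9]
 [502.1  55.2 230.8]]
[[318.5 194. ]
 [318.5 192.6]]
```

View pics/I.png

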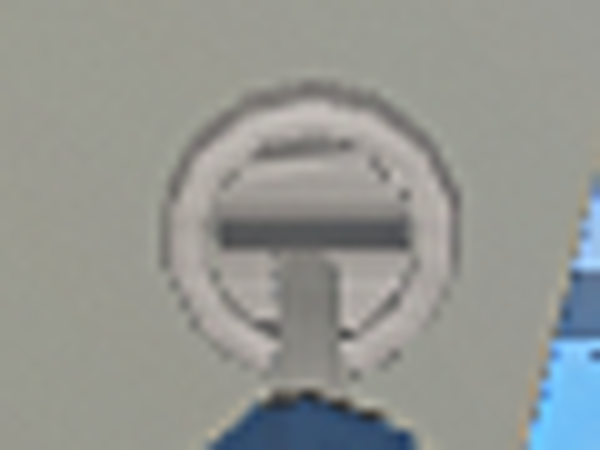

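The blade at (318,195) sits just in front of the slot at (318,193), aligned with it within a degree or two, and about 1 mm off. Inserting.

```bash
python3 -m inch '[{"dx":1,"dy":0,"dz":5,"rx":0,"ry":0,"rz":0},{"dx":0,"dy":0,"dz":5,"rx":0,"ry":0,"rz":0},{"dx":0,"dy":0,"dz":3,"rx":0,"ry":0,"rz":0},{"dx":0,"dy":0,"dz":0,"rx":0,"ry":0,"rz":0},{"dx":0,"dy":0,"dz":0,"rx":0,"ry":0,"rz":0}]' 1; python3 -m inch '[{"dx":0,"dy":0,"dz":2,"rx":0,"ry":0,"rz":0},{"dx":0,"dy":0,"dz":0,"rx":0,"ry":0,"rz":0},{"dx":0,"dy":0,"dz":0,"rx":0,"ry":0,"rz":0}]' 1
```

```text
clock: 16.25
ee_pos: [501.7, 54.3, 216.6]
eef_rot: [[0.122, -0.993, 0.0], [-0.993, -0.122, -0.0], [0.0, -0.0, -1.0]]
wrist_force: [-0.2, -0.8, 0.5]
width: 21.4
gripper_force: 30.0
clock: 16.62
ee_pos: [501.6, 54.3, 214.5]
eef_rot: [[0.122, -0.993, 0.0], [-0.993, -0.122, 0.0], [-0.0, -0.0, -1.0]]
wrist_force: [0.0, 0.0, -0.6]
width: 21.6
gripper_force: 30.0
```

```bash
python3 -m inch '[{"dx":0,"dy":0,"dz":1,"rx":0,"ry":0,"rz":0},{"dx":0,"dy":0,"dz":0,"rx":0,"ry":0,"rz":-4},{"dx":0,"dy":0,"dz":0,"rx":0,"ry":0,"rz":-6},{"dx":0,"dy":0,"dz":0,"rx":0,"ry":0,"rz":-6},{"dx":0,"dy":0,"dz":0,"rx":0,"ry":0,"rz":-6},{"dx":0,"dy":0,"dz":0,"rx":0,"ry":0,"rz":-6},{"dx":0,"dy":0,"dz":0,"rx":0,"ry":0,"rz":0}]' 1;  python3 -c "
from h import *
s=r.sense();print(s['wrist_torque'],s['qpos'])"; python3 -m inch '[{"dx":0,"dy":0,"dz":0,"rx":0,"ry":0,"rz":-6},{"dx":0,"dy":0,"dz":0,"rx":0,"ry":0,"rz":-6},{"dx":0,"dy":0,"dz":0,"rx":0,"ry":0,"rz":-6},{"dx":0,"dy":0,"dz":0,"rx":0,"ry":0,"rz":-6},{"dx":0,"dy":0,"dz":0,"rx":0,"ry":0,"rz":-6},{"dx":0,"dy":0,"dz":0,"rx":0,"ry":0,"rz":-6},{"dx":0,"dy":0,"dz":0,"rx":0,"ry":0,"rz":-6},{"dx":0,"dy":0,"dz":0,"rx":0,"ry":0,"rz":-3},{"dx":0,"dy":0,"dz":0,"rx":0,"ry":0,"rz":0}]' 1
python3 -c "
from h import *
s=r.sense();print(s['wrist_torque'],s['qpos']);snap('wrist','v1.png')"
```

```text
clock: 17.5
ee_pos: [501.5, 54.2, 213.5]
eef_rot: [[0.573, -0.82, -0.0], [-0.82, -0.573, -0.0], [-0.0, 0.0, -1.0]]
wrist_force: [-0.1, -0.3, -0.1]
width: 21.4
gripper_force: 30.0
[-0.02423306  0.04677775 -0.00880555] [ 4.30001761e-01  1.86660455e-01 -2.95863382e-01  5.58531516e-05
 -1.08857671e+00  1.79562233e-01]
clock: 18.62
ee_pos: [501.5, 54.1, 213.5]
eef_rot: [[0.984, -0.176, -0.0], [-0.176, -0.984, -0.0], [-0.0, 0.0, -1.0]]
wrist_force: [0.3, 0.2, -1.2]
width: 21.2
gripper_force: 30.0
[-0.21439094 -0.05390307 -0.01697733] [ 4.30004984e-01  1.86720190e-01 -2.95865150e-01  2.37871018e-04
 -1.08848865e+00  9.64087632e-01]
```

```bash
T='import sys;from h import *;print("TQ",r.sense()["wrist_torque"].round(3))'
python3 -m inch '[{"dx":0,"dy":0,"dz":0,"rx":0,"ry":0,"rz":-5},{"dx":0,"dy":0,"dz":0,"rx":0,"ry":0,"rz":-5},{"dx":0,"dy":0,"dz":0,"rx":0,"ry":0,"rz":-3},{"dx":0,"dy":0,"dz":0,"rx":0,"ry":0,"rz":0}]' 1 |grep rot; python3 -c "$T"
python3 -m inch '[{"dx":0,"dy":0,"dz":0,"rx":0,"ry":0,"rz":-2},{"dx":0,"dy":0,"dz":0,"rx":0,"ry":0,"rz":0}]' 1|grep rot; python3 -c "$T"
python3 -m inch '[{"dx":0,"dy":0,"dz":0,"rx":0,"ry":0,"rz":-2},{"dx":0,"dy":0,"dz":0,"rx":0,"ry":0,"rz":0}]' 1; python3 -c "$T
s=snap('wrist','v2.png')"
```

```text
eef_rot: [[0.999, 0.05, 0.0], [0.05, -0.999, -0.0], [0.0, 0.0, -1.0]]
TQ [-0.384 -0.17  -0.008]
eef_rot: [[0.996, 0.087, -0.0], [0.087, -0.996, -0.0], [-0.0, 0.0, -1.0]]
TQ [-0.463 -0.189  0.013]
clock: 19.68
ee_pos: [501.6, 54.2, 213.6]
eef_rot: [[0.993, 0.122, 0.0], [0.122, -0.993, -0.0], [0.0, 0.0, -1.0]]
wrist_force: [0.3, -1.4, -1.5]
width: 21.1
gripper_force: 30.0
TQ [-0.533 -0.274 -0.041]
```

```bash
python3 -m inch '[{"dx":0,"dy":0,"dz":0,"rx":0,"ry":0,"rz":5},{"dx":0,"dy":0,"dz":0,"rx":0,"ry":0,"rz":6},{"dx":0,"dy":0,"dz":0,"rx":0,"ry":0,"rz":0}]' 1
python3 -m inch '[{"dx":0,"dy":0,"dz":-10,"rx":0,"ry":0,"rz":0},{"dx":0,"dy":0,"dz":-30,"rx":0,"ry":0,"rz":0},{"dx":-25,"dy":0,"dz":0,"rx":0,"ry":0,"rz":0},{"dx":0,"dy":0,"dz":0,"rx":0,"ry":0,"rz":0},{"dx":0,"dy":0,"dz":0,"rx":0,"ry":0,"rz":0}]' 1
python3 - <<'E'
from h import *
im=snap('wrist','w1.png'); k=cam('wrist','w1.png'); c=proj(k,[[501.2,54.2,96]])[0]; e=proj(k,[[501.2,54.2,96],[511.2,54.2,96],[501.2,64.2,96]]);print(e)
# rectify 24x24mm patch at z=97, 10 px/mm
n=240; X,Y=np.meshgrid(np.linspace(-12,12,n),np.linspace(-12,12,n)); W=np.stack([501.2+X,54.2+Y,97+0*X],-1).reshape(-1,3)
uv=cv2.projectPoints(W,cv2.Rodrigues(k[2])[0],k[3],k[0],k[1])[0].reshape(n,n,2).astype(np.float32)
g=cv2.cvtColor(cv2.remap(im,uv[...,0],uv[...,1],cv2.INTER_CUBIC),cv2.COLOR_RGB2GRAY)
m=(np.hypot(X,Y)<8)&(g<np.percentile(g[np.hypot(X,Y)<8],20)); xy=np.c_[X[m],Y[m]]; u,s,v=np.linalg.svd(xy-xy.mean(0),full_matrices=False)
print('slot yaw',np.degrees(np.arctan2(v[0,1],v[0,0])),s,xy.mean(0),g[np.hypot(X,Y)<8].min(),g[np.hypot(X,Y)<8].max())
cv2.imwrite('pics/w1s.png',cv2.resize(g,(480,480)))
E
```

```text
clock: 20.1
ee_pos: [501.6, 54.2, 213.6]
eef_rot: [[0.998, -0.069, -0.0], [-0.069, -0.998, -0.0], [-0.0, 0.0, -1.0]]
wrist_force: [0.1, -1.5, -0.6]
width: 20.9
gripper_force: 30.0
clock: 20.72
ee_pos: [477.0, 56.2, 254.0]
eef_rot: [[0.998, -0.069, 0.001], [-0.069, -0.998, 0.0], [0.001, -0.0, -1.0]]
wrist_force: [-0.1, -0.4, -0.1]
width: 21.6
gripper_force: 30.0
[[318.  167. ]
 [317.4 158.2]
 [309.2 167.6]]
slot yaw 50.402855198834125 [287.65916524  44.00215722] [-0.19971351 -0.0547808 ] 59 154
```

The fitted line says 50°, which doesn't fit a quarter turn. It could be a shadow edge, so I'll use the last picture to check.

```bash
python3 - <<'E'
from h import *
im=cv2.imread('pics/w1.png'); v2=cv2.imread('pics/v2.png')
I=lambda a,x,y,w,h: cv2.resize(a[y:y+h,x:x+w],(400,300),interpolation=cv2.INTER_CUBIC)
o=np.vstack([np.hstack([I(im,278,150,80,60),I(v2,278,160,80,60)]),np.hstack([I(cv2.imread('pics/v1.png'),278,160,80,60),I(cv2.imread('pics/w1.png'),218,100,200,150)])]); cv2.imwrite('pics/W.png',o)
E
```

```text
(no output)
```

View pics/W.png

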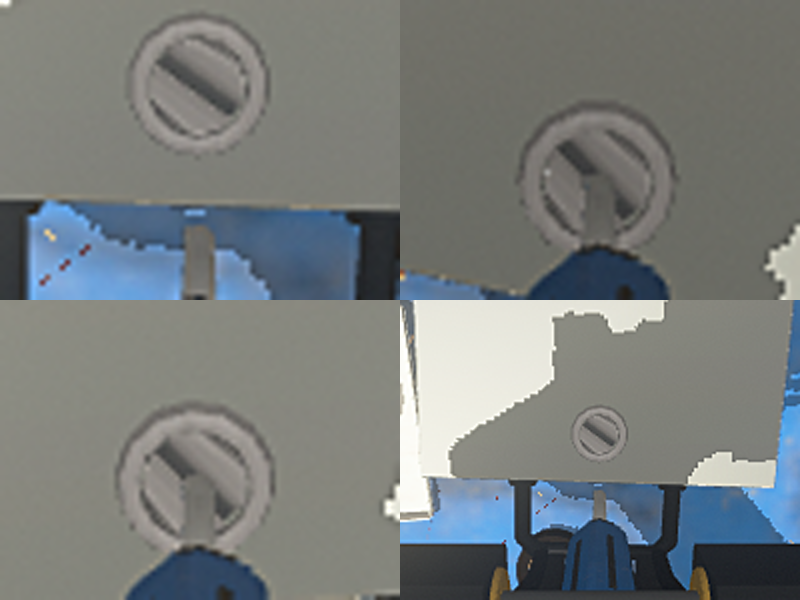

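The slot is at only about 50°. The blade sat too high, in the flared half of the slot, which leaves a lot of play. I'll realign to the slot and go deeper until it touches the floor.

```bash
python3 -m inch '[{"dx":25,"dy":0,"dz":0,"rx":0,"ry":0,"rz":0},{"dx":0,"dy":0,"dz":0,"rx":0,"ry":0,"rz":8.9},{"dx":0,"dy":0,"dz":0,"rx":0,"ry":0,"rz":8.9},{"dx":0,"dy":0,"dz":10,"rx":0,"ry":0,"rz":8.9},{"dx":0,"dy":0,"dz":10,"rx":0,"ry":0,"rz":8.9},{"dx":0,"dy":0,"dz":10,"rx":0,"ry":0,"rz":0},{"dx":0,"dy":0,"dz":8,"rx":0,"ry":0,"rz":0},{"dx":0,"dy":0,"dz":2,"rx":0,"ry":0,"rz":0},{"dx":0,"dy":0,"dz":2,"rx":0,"ry":0,"rz":0},{"dx":0,"dy":0,"dz":0,"rx":0,"ry":0,"rz":0}]' 1
python3 -m inch '[{"dx":0,"dy":0,"dz":1,"rx":0,"ry":0,"rz":0},{"dx":0,"dy":0,"dz":0,"rx":0,"ry":0,"rz":0}]' 1
python3 -m inch '[{"dx":0,"dy":0,"dz":1,"rx":0,"ry":0,"rz":0},{"dx":0,"dy":0,"dz":0,"rx":0,"ry":0,"rz":0}]' 1
```

```text
clock: 22.02
ee_pos: [502.0, 54.1, 213.1]
eef_rot: [[0.771, -0.637, 0.001], [-0.637, -0.771, -0.0], [0.001, -0.001, -1.0]]
wrist_force: [-1.9, -0.5, 5.1]
width: 21.1
gripper_force: 30.0
clock: 22.28
ee_pos: [502.2, 54.0, 212.9]
eef_rot: [[0.771, -0.636, 0.002], [-0.636, -0.771, -0.001], [0.002, -0.001, -1.0]]
wrist_force: [-1.7, 0.1, 7.9]
width: 21.3
gripper_force: 30.0
clock: 22.52
ee_pos: [502.4, 53.9, 212.7]
eef_rot: [[0.772, -0.636, 0.003], [-0.636, -0.772, -0.001], [0.003, -0.002, -1.0]]
wrist_force: [-2.6, -1.1, 11.4]
width: 20.8
gripper_force: 30.0
```

```bash
python3 - <<'E'
from h import *
snap('wrist','x1.png')
g=cv2.imread('pics/w1.png')[190:206,308:328].astype(int);print((g[...,2]-g[...,0])[...])
g=cv2.imread('pics/x1.png'); print(cv2.cvtColor(g,6)[176:212,300:336])
E
```

```text
[[  15   15   15   14   15   15   14   13   15   15   14   15   14   14
    13   13   12   12   13   13]
 [ -56  -55  -52  -55  -33  -32  -31  -26  -26  -28  -32  -36  -38  -20
   -20  -19  -18  -19  -20  -21]
 [ -56  -55  -55  -55  -55  -53  -52  -97  -97  -96 -104  -56  -54  -53
   -49  -47  -50  -50  -49  -52]
 [ -54  -54  -53  -53  -54  -52  -50  -55  -52  -53  -54  -50  -47  -46
   -45  -39  -43  -46  -48  -50]
 [ -56  -57  -56  -55  -55  -55  -56  -58  -58  -57  -55  -50  -50  -46
   -42  -40  -43  -46  -51  -52]
 [ -56  -58  -56  -56  -55  -56  -45   -7  -10    9   10  -21  -53  -48
   -44  -43  -44  -49  -51  -55]
 [ -57  -59  -59  -57  -57  -59  -33   11    7    9    7   10  -20  -51
   -45  -43  -46  -49  -55  -58]
 [ -56  -60  -59  -58  -58  -63  -33    9    5    4    3    8   10  -52
   -48  -44  -47  -51  -55  -59]
 [ -51  -55  -55  -56  -57  -61  -34    7    5    5    5    6   11  -48
   -46  -43  -48  -51  -52  -55]
 [ -97 -100  -99  -49  -48  -49  -21    9    7    4    4    7   14  -39
   -42  -41  -43  -46  -50  -50]
 [ -81  -85  -86  -82  -79  -86  -67    7    7    4    5    5   -4  -68
   -73  -86  -95  -46  -46  -45]
 [ -69  -70  -69  -68  -68  -75  -60    8    7    6    4    7   13  -60
   -68  -78  -85  -83  -41  -39]
 [ -74  -75  -73  -71  -73  -80  -61    8    6    5    4    6   12  -57
   -60  -70  -76  -75  -69  -68]
 [ -80  -80  -80  -81  -77  -84  -46   11    7    4    4    6   14  -54
   -55  -62  -69  -66  -60  -60]
 [ -85  -87  -86  -86  -85  -92  -47   10    5    5    3    7   15  -54
   -55  -63  -68  -66  -62  -59]
 [ -91  -92  -87  -91  -91  -98  -41   11    8    3    4    6   13  -73
   -73  -75  -77  -74  -69  -64]]
[[150 149 150 ... 149 147 147]
 [151 149 149 ... 149 148 149]
 [148 149 149 ... 148 149 148]
 ...
 [147 146 146 ... 144 144 144]
 [147 147 146 ... 144 144 144]
 [145 146 145 ... 143 145 144]]
```

```bash
for i in 1; do python3 -m inch '[{"dx":0,"dy":0,"dz":0,"rx":0,"ry":0,"rz":-5},{"dx":0,"dy":0,"dz":0,"rx":0,"ry":0,"rz":0}]' 1 | grep -E 'pos|force'; python3 -m inch '[{"dx":0,"dy":0,"dz":0,"rx":0,"ry":0,"rz":-5},{"dx":0,"dy":0,"dz":0,"rx":0,"ry":0,"rz":0}]' 1| grep -E 'pos|force'; python3 -m inch '[{"dx":0,"dy":0,"dz":0,"rx":0,"ry":0,"rz":-5},{"dx":0,"dy":0,"dz":0,"rx":0,"ry":0,"rz":0}]' 1; done
```

```text
ee_pos: [502.4, 54.0, 212.7]
wrist_force: [-2.2, -1.3, 12.0]
gripper_force: 30.0
ee_pos: [502.6, 54.0, 212.7]
wrist_force: [-2.4, -1.3, 10.8]
gripper_force: 30.0
clock: 23.32
ee_pos: [502.9, 54.2, 212.8]
eef_rot: [[0.91, -0.414, 0.005], [-0.414, -0.91, -0.0], [0.004, -0.002, -1.0]]
wrist_force: [-1.9, -0.0, 10.7]
width: 21.3
gripper_force: 30.0
```

```bash
cat > slot.py <<'E'
from h import *
import sys
def slot(f,R=10,cx=501.2,cy=54.2):
    im=cv2.imread('pics/'+f); k=cam('wrist',f); n=240; X,Y=np.meshgrid(np.linspace(-12,12,n),np.linspace(-12,12,n)); W=np.stack([cx+X,cy+Y,96+0*X],-1).reshape(-1,3)
    uv=cv2.projectPoints(W,cv2.Rodrigues(k[2])[0],k[3],k[0],k[1])[0].reshape(n,n,2).astype(np.float32)
    g=cv2.cvtColor(cv2.remap(im,uv[...,0],uv[...,1],cv2.INTER_CUBIC),6).astype(float)
    # darkest diametral line (only the part at r 4..9), by angle
    out=[]
    for a in range(-20,160,3):
        t=np.radians(a); best=[]
        for sgn in (1,-1):
            rr=sgn*np.linspace(4.5,8.5,9); vals=[cv2.getRectSubPix(g.astype(np.float32),(1,1),(119.5+10*(r_*np.cos(t)),119.5+10*(r_*np.sin(t))))[0,0] for r_ in rr]; best.append(np.mean(vals))
        out.append((a,round(best[0]),round(best[1])))
    return out
for f in sys.argv[1:]:
    o=slot(f); print(f,'+side',sorted(o,key=lambda q:q[1])[:4],'-side',sorted(o,key=lambda q:q[2])[:4])
E
python3 -c "
from h import *
snap('wrist','x2.png')"; python3 slot.py i1.png v1.png v2.png w1.png x1.png x2.png
```

```text
i1.png +side [(19, 84, 132), (22, 85, 137), (13, 86, 112), (16, 86, 123)] -side [(-8, 137, 82), (-5, 132, 82), (-2, 124, 84), (1, 113, 85)]
v1.png +side [(40, 73, 78), (43, 73, 82), (37, 76, 76), (34, 78, 76)] -side [(34, 78, 76), (37, 76, 76), (31, 79, 77), (28, 81, 78)]
v2.png +side [(55, 56, 61), (52, 57, 61), (49, 61, 62), (40, 62, 74)] -side [(52, 57, 61), (55, 56, 61), (49, 61, 62), (46, 62, 63)]
w1.png +side [(55, 72, 76), (52, 75, 74), (58, 75, 78), (49, 79, 71)] -side [(46, 80, 69), (43, 81, 71), (49, 79, 71), (52, 75, 74)]
x1.png +side [(52, 77, 80), (49, 78, 80), (46, 82, 80), (55, 82, 83)] -side [(43, 87, 80), (46, 82, 80), (49, 78, 80), (52, 77, 80)]
x2.png +side [(52, 72, 79), (55, 72, 80), (49, 77, 76), (46, 79, 73)] -side [(46, 79, 73), (49, 77, 76), (43, 82, 77), (52, 72, 79)]
```

```bash
python3 -m inch '[{"dx":0,"dy":0,"dz":-3,"rx":0,"ry":0,"rz":0},{"dx":-0.7,"dy":0.3,"dz":0,"rx":0,"ry":0,"rz":8},{"dx":0,"dy":0,"dz":0,"rx":0,"ry":0,"rz":0}]' 1|grep -E 'pos|force'; python3 -m inch '[{"dx":-0.5,"dy":0.3,"dz":1.5,"rx":0,"ry":0,"rz":0},{"dx":0,"dy":0,"dz":0,"rx":0,"ry":0,"rz":0}]' 1|grep -E 'pos|force|rot';  python3 -m inch '[{"dx":-0.5,"dy":0.3,"dz":0.5,"rx":0,"ry":0,"rz":0},{"dx":0,"dy":0,"dz":0,"rx":0,"ry":0,"rz":0}]' 1|grep -E 'pos|force|rot';  python3 -m inch '[{"dx":-0.5,"dy":0.3,"dz":0.5,"rx":0,"ry":0,"rz":0},{"dx":0,"dy":0,"dz":0,"rx":0,"ry":0,"rz":0}]' 1
```

```text
ee_pos: [501.5, 54.5, 213.3]
wrist_force: [0.1, 0.2, 1.5]
gripper_force: 30.0
ee_pos: [501.6, 54.5, 213.0]
eef_rot: [[0.844, -0.536, 0.004], [-0.536, -0.844, 0.0], [0.003, -0.002, -1.0]]
wrist_force: [-0.2, -0.1, 7.1]
gripper_force: 30.0
ee_pos: [501.4, 54.5, 212.9]
eef_rot: [[0.844, -0.536, 0.005], [-0.536, -0.844, 0.0], [0.004, -0.003, -1.0]]
wrist_force: [0.2, -1.0, 8.5]
gripper_force: 30.0
clock: 24.5
ee_pos: [501.2, 54.6, 212.9]
eef_rot: [[0.844, -0.536, 0.006], [-0.536, -0.844, 0.0], [0.005, -0.004, -1.0]]
wrist_force: [-0.1, -0.1, 11.0]
width: 21.1
gripper_force: 30.0
```

```bash
for i in 1; do python3 -m inch '[{"dx":-0.6,"dy":0.6,"dz":-1,"rx":0,"ry":0,"rz":-7},{"dx":0,"dy":0,"dz":0,"rx":0,"ry":0,"rz":-6},{"dx":0,"dy":0,"dz":0,"rx":0,"ry":0,"rz":0}]' 1 | grep -E 'pos|force'; python3 -m inch '[{"dx":0,"dy":0,"dz":0,"rx":0,"ry":0,"rz":-5},{"dx":0,"dy":0,"dz":0,"rx":0,"ry":0,"rz":0}]' 1| grep -E 'pos|force';python3 -m inch '[{"dx":0,"dy":0,"dz":0,"rx":0,"ry":0,"rz":-5},{"dx":0,"dy":0,"dz":0,"rx":0,"ry":0,"rz":0}]' 1| grep -E 'pos|force'; python3 -m inch '[{"dx":0,"dy":0,"dz":0,"rx":0,"ry":0,"rz":-5},{"dx":0,"dy":0,"dz":0,"rx":0,"ry":0,"rz":0}]' 1; done
python3 -c "
from h import *
snap('wrist','x3.png');print(r.sense()['wrist_torque'])"; python3 slot.py x3.png
```

```text
ee_pos: [500.3, 54.5, 213.0]
wrist_force: [0.7, -0.0, 5.7]
gripper_force: 30.0
ee_pos: [500.4, 54.5, 213.0]
wrist_force: [1.4, 0.4, 6.1]
gripper_force: 30.0
ee_pos: [500.4, 54.5, 213.0]
wrist_force: [1.6, -1.1, 6.8]
gripper_force: 30.0
clock: 25.62
ee_pos: [500.5, 54.5, 213.0]
eef_rot: [[0.997, -0.076, 0.006], [-0.076, -0.997, 0.001], [0.006, -0.001, -1.0]]
wrist_force: [2.3, -0.7, 5.7]
width: 21.2
gripper_force: 30.0
[-0.29032499 -0.61109777 -0.0170602 ]
x3.png +side [(55, 69, 73), (52, 71, 71), (58, 72, 75), (49, 74, 70)] -side [(43, 77, 68), (46, 75, 69), (49, 74, 70), (52, 71, 71)]
```

```bash
python3 - <<'E'
from h import *
for f in ['b1','b2','i1','v1','v2','w1','x1','x2','x3']:
    g=cv2.imread(f'pics/{f}.png').astype(int)
    for row in (232,238): print(f,row,''.join('%4d'%v for v in g[row,300:336,0]))
E
```

```text
b1 232  103 152 146 147 129  74  73 105 150 147 147 142 147 149 149 151 147 144 145 143 147 155  71  76  73 102 147 141 141 140 143 136 140  76 216 229
b1 238  150 145 146 153  74  72  84 153 148 147 142 140 151 154 153 154 146 146 146 146 147 155  81  70  72  63 153 145 142 141 141 139 142 150  95  63
b2 232   73 107 106 107  94  49  47  73 110 110 109 106 110 111 112 113 108 109 109 109 110 118  49  56  52  76 113 108 106 106 106 106 106  70 157 157
b2 238  112 108 107 112  49  48  41 113 111 108 108 105 112 116 113 115 112 110 109 109 111 116  78  51  53  47 117 110 109 107 107 107 108 113  73  46
i1 232   63 113 111 110  96  43  43  73 115 113 113 112 112 113 115 116 112 113 111 111 115 122  61  52  46  76 116 111 110 111 111 107 112  83 100  47
i1 238  114 111 112 119  59  42  37 119 117 113 110 108 117 120 120 120 115 113 114 114 116 121  79  49  49  42 122 113 111 112 112 112 111 117  91  42
v1 232   60  97  96  97  83  36  31  62 100  99  98  96  97  99 100 101  99  97  98  97  98 107  35  39  36  64 100  96  94  94  96  92  97  45 127 128
v1 238  101  97  96 103  35  32  46 
[... 935 characters left out ...]
 115 113 113 109 108 107 109 110 117  74  43  45  36 116 108 106 107 107 105 106 110  85  36
x2 232   96 105 101 104 108  41  37  66 105 104 102 103 105 104 108 106 105 105 102 104 105 112  56  42  40  69 108 101 101 102 101  99 101  64 144 145
x2 238  106 102 102 109  52  35  30 110 105 105 103 100 109 110 109 110 104 104 102 105 107 112  72  42  41  34 112 106 103 102 102 102 102 107  65  33
x3 232   58  93  92  93  79  33  31  61  95  95  93  91  94  94  96  96  94  93  91  94  94 101  36  37  34  61  97  91  93  91  90  88  93  65  73  73
x3 238   98  92  93 100  32  32  43  98  95  95  95  89  99  99 100  98  96  94  95  94  96 101  45  37  37  30 100  95  95  92  93  91  93  98  58  31
```

The handle flutes look the same in every picture, so the driver has not slipped in the grip. I'll lift slightly, turn parallel to the slot, and compare the tip row with the slot row directly.

```bash
python3 -m inch '[{"dx":0,"dy":0,"dz":-5,"rx":0,"ry":0,"rz":0},{"dx":0,"dy":0,"dz":0,"rx":0,"ry":0,"rz":8.75},{"dx":0,"dy":0,"dz":0,"rx":0,"ry":0,"rz":8.75},{"dx":0,"dy":0,"dz":0,"rx":0,"ry":0,"rz":8.75},{"dx":0,"dy":0,"dz":0,"rx":0,"ry":0,"rz":8.75},{"dx":0,"dy":0,"dz":0,"rx":0,"ry":0,"rz":0}]' 1
python3 - <<'E'
from h import *
np.set_printoptions(linewidth=250)
snap('wrist','y1.png'); g=cv2.cvtColor(cv2.imread('pics/y1.png'),6); print('     ',np.arange(300,338)); 
for y in range(180,212): print(y,g[y,300:338])
print(proj(cam('wrist','y1.png'),[[501.1,54.1,z] for z in(93,97,100)]))
E
```

```text
clock: 26.42
ee_pos: [498.5, 53.9, 216.3]
eef_rot: [[0.772, -0.635, 0.0], [-0.635, -0.772, -0.001], [0.001, 0.0, -1.0]]
wrist_force: [1.0, -1.3, 1.3]
width: 21.3
gripper_force: 30.0
      [300 301 302 303 304 305 306 307 308 309 310 311 312 313 314 315 316 317 318 319 320 321 322 323 324 325 326 327 328 329 330 331 332 333 334 335 336 337]
180 [148 147 148 148 149 152 134 119 118 121 119 124 156 156 155 143 136 134 120 123 116 116 122 149 150 147 146 147 146 145 145 146 147 146 147 147 146 147]
181 [147 148 149 150 152 126 119 116 118 149 153 176 187 185 185 184 181 178 176 179 155 118 113 114 129 149 148 147 146 146 147 146 145 147 145 146 146 147]
182 [148 148 150 152 125 113 144 152 172 177 178 178 174 174 173 174 177 175 173 178 177 168 138 114 113 119 149 148 147 147 145 145 146 147 148 147 147 146]
183 [150 149 152 122 110 138 165 174 178 174 171 162 158 161 163 163 162 163 159 162 172 178 176 161 119 110 129 148 147 146 146 147 146 146 145 145 146 146]
184 [150 151 131 108 128 161 168 162 163 165 161 128 131 109 117 118 113 131 140 155 158 162 172 174 170 147 111 127 148 146 1
[... 3643 characters left out ...]
4 144 144 143 143 144]
208 [145 145 145 145 146 146 145 146 122 136 157 158 156 167 116 148  92  63 120 150 141 133 149 146 146 145 144 144 144 145 144 144 144 144 143 144 144 144]
209 [145 145 145 147 145 145 147 145 145 147 123 127 156  99  42  50  50  62  50  53  63 115 157 156 151 148 146 144 143 143 144 143 143 144 143 144 145 148]
210 [145 145 145 145 145 144 145 146 146 148 150 157  94  57  55  67  70  74  71  70  61  50  53  63 124 119 148 145 144 143 144 144 143 144 144 146 153 140]
211 [146 145 145 146 144 145 144 146 146 153 136  73  67  67  69  71  74  74  74  75  72  69  67  60  48  96 155 152 147 144 144 143 143 146 147 148 109 100]
[[315.4 193.2]
 [315.4 194. ]
 [315.4 194.7]]
```

The numbers are clear. The slot's dark band is horizontal at row 193.6 with its centre at column 314.7, and the blade covers columns 315–320, centred at 317.4. So the blade is now right across the slot, but 2.5 mm off along it. My earlier insert was about 2 mm off across the slot, sitting on the flare. Correcting and going deeper.

```bash
python3 -m inch '[{"dx":0,"dy":-2.5,"dz":0,"rx":0,"ry":0,"rz":0},{"dx":0,"dy":0,"dz":2,"rx":0,"ry":0,"rz":0},{"dx":0,"dy":0,"dz":2,"rx":0,"ry":0,"rz":0},{"dx":0,"dy":0,"dz":0,"rx":0,"ry":0,"rz":0}]' 1;  python3 -m inch '[{"dx":0,"dy":0,"dz":1.5,"rx":0,"ry":0,"rz":0},{"dx":0,"dy":0,"dz":0,"rx":0,"ry":0,"rz":0}]' 1
python3 - <<'E'
from h import *
np.set_printoptions(linewidth=250)
snap('wrist','y2.png'); g=cv2.cvtColor(cv2.imread('pics/y2.png'),6); print('     ',np.arange(300,332)); 
for y in range(186,202): print(y,g[y,300:332])
E
```

```text
clock: 26.98
ee_pos: [500.8, 56.2, 213.1]
eef_rot: [[0.771, -0.637, 0.003], [-0.637, -0.771, 0.0], [0.002, -0.002, -1.0]]
wrist_force: [2.4, -1.9, 4.9]
width: 21.2
gripper_force: 30.0
clock: 27.22
ee_pos: [501.1, 56.1, 212.8]
eef_rot: [[0.771, -0.636, 0.004], [-0.636, -0.771, -0.0], [0.003, -0.002, -1.0]]
wrist_force: [0.8, -1.9, 9.8]
width: 20.9
gripper_force: 30.0
      [300 301 302 303 304 305 306 307 308 309 310 311 312 313 314 315 316 317 318 319 320 321 322 323 324 325 326 327 328 329 330 331]
186 [149 149 148 148 151 131 111 127 163 168 162 157 158 162 132 104 106 109 111 112 112 105 110 135 157 162 167 173 170 149 111 126]
187 [148 148 147 151 129 110 128 164 172 165 154 137 102 104 107 110 115 120 127 129 133 135 156 134 148 154 161 165 171 170 115 106]
188 [149 149 149 152 119 125 161 169 167 159 142 133 162 164 167 169 168 169 171 170 171 167 163 161 163  92 137 160 167 171 148 107]
189 [149 148 150 138 107 158 168 162 163 157 156 166 168 165 165 164 160 157 156 156 158 157 156 159 160 170  79 155 162 169 169 145]
190 [148 150 150 138 124 167 167 158 157 137 155 155 150 14
[... 848 characters left out ...]
2  80  82  79  91 138 160 158]
197 [147 148 148 138 162 166 163 133 146 144 146 144 144 144 141 134 121 123 123 123 119 104 110 101 100  98  94  83 113 133 161 159]
198 [147 147 148 128 158 164 166 139 150 151 150 150 148 150 151 126 120 120 122 122 118 150 147 145 145 145 143 142 150 124 164 159]
199 [147 148 148 120 157 161 165 137 150 151 151 151 150 149 153 128 125 120 121 119 116 142 155 155 154 154 156 157 148 150 167 162]
200 [147 147 148 115 156 159 167 154 119 160 158 156 156 157 162 132 126 119 124 122 116 130 158 157 155 157 157 159 133 164 166 164]
201 [146 147 149 127 146 158 163 165 127 160 158 160 159 160 167 106 126 122 127 125 116 136 171 168 166 167 170 151 114 169 163 164]
```

```bash
python3 -m inch '[{"dx":0,"dy":0,"dz":-3,"rx":0,"ry":0,"rz":0},{"dx":-1.0,"dy":0,"dz":0,"rx":0,"ry":0,"rz":0},{"dx":0,"dy":0,"dz":2,"rx":0,"ry":0,"rz":0},{"dx":0,"dy":0,"dz":0,"rx":0,"ry":0,"rz":0}]' 1|grep -E 'pos|force'; python3 -m inch '[{"dx":-0.5,"dy":0,"dz":0.3,"rx":0,"ry":0,"rz":0},{"dx":0,"dy":0,"dz":0,"rx":0,"ry":0,"rz":0}]' 1|grep -E 'pos|force'; python3 -m inch '[{"dx":-0.5,"dy":0,"dz":0.3,"rx":0,"ry":0,"rz":0},{"dx":0,"dy":0,"dz":0,"rx":0,"ry":0,"rz":0}]' 1|grep -E 'pos|force';python3 -m inch '[{"dx":-0.5,"dy":0,"dz":0.3,"rx":0,"ry":0,"rz":0},{"dx":0,"dy":0,"dz":0,"rx":0,"ry":0,"rz":0}]' 1
python3 - <<'E'
from h import *
np.set_printoptions(linewidth=250)
snap('wrist','y3.png'); g=cv2.cvtColor(cv2.imread('pics/y3.png'),6); print('     ',np.arange(303,332)); 
for y in range(188,202): print(y,g[y,303:332])
E
```

```text
ee_pos: [499.9, 56.7, 212.9]
wrist_force: [2.0, -2.3, 8.6]
gripper_force: 30.0
ee_pos: [499.7, 56.9, 212.9]
wrist_force: [1.4, -2.6, 8.3]
gripper_force: 30.0
ee_pos: [499.5, 57.2, 212.9]
wrist_force: [2.4, -3.5, 9.2]
gripper_force: 30.0
clock: 28.52
ee_pos: [499.3, 57.5, 212.8]
eef_rot: [[0.771, -0.636, 0.004], [-0.636, -0.771, -0.001], [0.003, -0.002, -1.0]]
wrist_force: [2.7, -2.9, 9.4]
width: 21.3
gripper_force: 30.0
      [303 304 305 306 307 308 309 310 311 312 313 314 315 316 317 318 319 320 321 322 323 324 325 326 327 328 329 330 331]
188 [117 127 168 164 156 115 151 155 151 149 147 147 148 147 148 148 150 150 151 150 151 154 155 164 140 160 163 168 166]
189 [103 151 168 167 158 146 146 150 148 148 149 151 150 150 150 149 151 151 150 151 151 151 152 154 105 132 162 165 168]
190 [106 160 165 164 148 136 132 134 135 134 136 136 136 136 138 137 140 140 143 142 144 144 146 151 150  83 157 164 166]
191 [120 159 163 163 160 109 110 111 112 111 121 122 121 119 119 119 121 123 125 127 127 129 131 131 134 137 147 160 166]
192 [153 160 160 160 157  84  85  88  88  88  90  86  98 108 121
[... 455 characters left out ...]
3 153 151 152 150 153 112 120 122 123 122 121 123 148 146 145 145 146 145 147 148 166 161]
197 [129 157 162 166 141 153 152 149 150 149 151 156 108 122 122 122 122 118 112 156 154 154 153 154 157 131 163 165 162]
198 [120 156 161 167 138 119 162 160 160 160 160 163 129 124 124 124 123 118 128 161 159 158 157 159 156 123 167 164 163]
199 [114 155 159 165 165 109 159 158 158 158 159 163 131 124 124 127 127 118 138 168 165 167 167 172 128 150 169 162 163]
200 [145 150 155 161 168 163 126 158 158 157 158 161 132 127 128 129 128 120 135 160 160 161 164 150 107 163 170 162 154]
201 [147 146 138 156 165 169 141 122 162 162 160 164 134 128 132 132 130 123 138 162 162 164 172  94 160 166 165 165 158]
```

```bash
cat > y.py <<'E'
from h import *
import sys
np.set_printoptions(linewidth=250)
f=sys.argv[1]; snap('wrist',f); g=cv2.cvtColor(cv2.imread('pics/'+f),6); s=r.sense(); print(s['ee_pos'].round(1),s['wrist_force'].round(1)); print('     ',np.arange(303,332))
for y in range(186,200): print(y,g[y,303:332])
E
python3 -m inch '[{"dx":0,"dy":0,"dz":-4,"rx":0,"ry":0,"rz":0},{"dx":0,"dy":0,"dz":0,"rx":0,"ry":0,"rz":0},{"dx":0,"dy":0,"dz":0,"rx":0,"ry":0,"rz":0}]' 1; python3 y.py y4.png
```

```text
clock: 28.95
ee_pos: [497.6, 57.7, 214.2]
eef_rot: [[0.771, -0.637, -0.001], [-0.637, -0.771, -0.0], [-0.001, 0.001, -1.0]]
wrist_force: [2.2, -2.3, -0.4]
width: 20.7
gripper_force: 30.0
[497.6  57.6 214.2] [ 2.2 -1.5  0. ]
      [303 304 305 306 307 308 309 310 311 312 313 314 315 316 317 318 319 320 321 322 323 324 325 326 327 328 329 330 331]
186 [153 169 163 155 132 138 151 151 149 150 148 148 149 148 149 149 150 150 152 150 150 154 148 222 160 162 167 157 109]
187 [162 167 167 159 110 144 147 147 147 148 149 150 151 152 151 151 152 152 151 150 151 151 150 168 142 159 165 166 140]
188 [160 165 163 157 145 131 134 133 136 134 135 136 135 136 135 137 139 138 140 143 144 143 144 145 150 159 162 167 144]
189 [158 163 163 155 102 109 112 112 112 111 111 121 120 119 119 119 121 124 125 126 127 129 129 129 102 159 162 167 146]
190 [161 160 160 114  83  85  87  88  87  88  89  87  98 107 119 122 116  90  93  92  93  93 100  95 115 159 161 164 155]
191 [163 161 146 154  81  81  83  83  84  83  82  81 121 120 123 124 121 100  83  84  86  83  84  81 131 149 159 162 167]
192 [165 163 146 141
[... 255 characters left out ...]
3 152 152 152 152 152 115 122 124 124 125 113 135 148 147 147 147 146 128 154 164 160 160]
195 [157 164 166 135 154 153 151 150 150 150 150 155 108 124 124 123 122 115 139 155 154 155 156 155 120 164 164 162 148]
196 [157 162 166 133 137 162 161 160 161 162 163 165 108 127 124 125 124 115 146 160 159 158 161 159 158 168 163 161 123]
197 [155 160 165 166  94 159 159 157 157 157 161 164 121 128 124 127 123 114 148 168 167 168 172 121 154 168 162 163 126]
198 [142 155 163 168 153 123 158 159 157 157 157 163 124 130 129 132 127 115 146 162 161 165 115 128 164 166 162 147 145]
199 [127 147 158 166 169 139 120 170 163 163 164 138 124 129 129 132 130 121 148 165 168 112 134 163 165 163 164 123 143]
```

To settle whether the tip is on the slot's floor or on the flare, I'll touch the lid beside the lock, whose height is known.

```bash
python3 -m inch '[{"dx":0,"dy":0,"dz":-12,"rx":0,"ry":0,"rz":0},{"dx":35,"dy":0,"dz":0,"rx":0,"ry":0,"rz":0},{"dx":0,"dy":0,"dz":10,"rx":0,"ry":0,"rz":0},{"dx":0,"dy":0,"dz":3,"rx":0,"ry":0,"rz":0},{"dx":0,"dy":0,"dz":0,"rx":0,"ry":0,"rz":0}]' 1; python3 -m inch '[{"dx":0,"dy":0,"dz":1.5,"rx":0,"ry":0,"rz":0},{"dx":0,"dy":0,"dz":0,"rx":0,"ry":0,"rz":0}]' 1|grep -E 'pos|force';python3 -m inch '[{"dx":0,"dy":0,"dz":1.5,"rx":0,"ry":0,"rz":0},{"dx":0,"dy":0,"dz":0,"rx":0,"ry":0,"rz":0}]' 1|grep -E 'pos|force'
```

```text
clock: 29.62
ee_pos: [523.9, 35.7, 213.3]
eef_rot: [[0.771, -0.637, -0.002], [-0.637, -0.771, -0.0], [-0.001, 0.001, -1.0]]
wrist_force: [-1.3, 0.0, -1.0]
width: 20.5
gripper_force: 30.0
ee_pos: [524.7, 35.6, 212.4]
wrist_force: [-0.3, -0.9, -0.4]
gripper_force: 30.0
ee_pos: [525.2, 35.4, 212.0]
wrist_force: [-0.3, 0.8, 5.2]
gripper_force: 30.0
```

The lid contact is at 212, so the tool is 120 mm long to the tip and the tip really was on the slot's floor. The lock simply follows with about 43° of play, constant in both v1 and v2. I'll reinsert, straighten the driver in the grip by shifting while the tip is held, then turn further.

```bash
python3 -m inch '[{"dx":0,"dy":0,"dz":-14,"rx":0,"ry":0,"rz":0},{"dx":-35,"dy":0,"dz":0,"rx":0,"ry":0,"rz":0},{"dx":0,"dy":0,"dz":0,"rx":0,"ry":0,"rz":0},{"dx":0,"dy":0,"dz":10,"rx":0,"ry":0,"rz":0},{"dx":0,"dy":0,"dz":1,"rx":0,"ry":0,"rz":0},{"dx":0,"dy":0,"dz":0,"rx":0,"ry":0,"rz":0},{"dx":2,"dy":0,"dz":0,"rx":0,"ry":0,"rz":0},{"dx":2,"dy":0,"dz":0,"rx":0,"ry":0,"rz":0},{"dx":2,"dy":0,"dz":0,"rx":0,"ry":0,"rz":0},{"dx":0,"dy":0,"dz":0,"rx":0,"ry":0,"rz":0}]' 1; python3 y.py y5.png
```

```text
clock: 31.38
ee_pos: [502.1, 54.1, 213.4]
eef_rot: [[0.77, -0.638, -0.001], [-0.638, -0.77, 0.0], [-0.001, 0.0, -1.0]]
wrist_force: [-1.9, 2.0, 0.9]
width: 20.9
gripper_force: 30.0
[502.1  54.  213.4] [-2.2  2.7  0.5]
      [303 304 305 306 307 308 309 310 311 312 313 314 315 316 317 318 319 320 321 322 323 324 325 326 327 328 329 330 331]
186 [150 153 133 112 114 157 171 179 176 172 165 159 161 164 163 165 165 163 161 166 176 175 165 137 116 110 137 148 148]
187 [153 130 110 114 154 167 167 162 165 163 160 132 108 120 119 118 126 126 155 157 161 167 177 172 153 114 117 150 149]
188 [129 111 116 157 171 164 156 152 128 111 108 109 114 120 124 128 133 123 109 123 153 160 165 171 170 149 110 127 150]
189 [111 112 154 170 169 160 150 122 135 138 141 150 151 150 152 156 158 161 160 175 157 138 157 164 172 168 119 106 137]
190 [110 155 166 168 162 155 132 163 165 166 167 166 166 165 162 159 158 160 159 162 162 114 141 161 166 171 151 110 114]
191 [126 167 163 161 160 147 161 161 157 157 155 152 152 153 152 152 155 153 153 154 157 157  91 157 161 167 167 148 105]
192 [152 167 166 159 120 1
[... 249 characters left out ...]
0 129 131 130 130 131 130 123 123 128 134 135 137 137 140 140 142 142  86 160 161 169 148]
195 [159 162 163 128  92  93  97  95 101 102 100 104 123 118 118 117 115 110 111 120 122 124 125 126 112 160 161 166 159]
196 [163 159 161 131  82  83  86  85  87  85  84  93 125 121 121 121 119  95  87  89  88  88  88  86 101 149 160 164 168]
197 [164 160 148 155  79  77  78  78  78  80  76 102 149 125 125 124 123 101  83  83  84  84  83  78 133 136 161 163 167]
198 [163 164 158 131 135 132 131 128 129 113 109 134 121 121 122 123 123 103  85  83  78  78  76  72 107 138 161 159 164]
199 [161 167 163 114 147 147 147 147 146 145 145 140 120 124 120 120 118 122 149 148 145 145 145 142 142 159 164 160 163]
```

```bash
python3 -m inch '[{"dx":-0.8,"dy":0,"dz":0,"rx":0,"ry":0,"rz":-5},{"dx":0,"dy":0,"dz":0,"rx":0,"ry":0,"rz":-8},{"dx":0,"dy":0,"dz":0,"rx":0,"ry":0,"rz":-8},{"dx":0,"dy":0,"dz":0,"rx":0,"ry":0,"rz":-8},{"dx":0,"dy":0,"dz":0,"rx":0,"ry":0,"rz":-8},{"dx":0,"dy":0,"dz":0,"rx":0,"ry":0,"rz":-8},{"dx":0,"dy":0,"dz":0,"rx":0,"ry":0,"rz":0}]' 1; python3 -c "
from h import *
snap('wrist','z1.png')";  python3 -m inch '[{"dx":0,"dy":0,"dz":0,"rx":0,"ry":0,"rz":-6},{"dx":0,"dy":0,"dz":0,"rx":0,"ry":0,"rz":-6},{"dx":0,"dy":0,"dz":0,"rx":0,"ry":0,"rz":-6},{"dx":0,"dy":0,"dz":0,"rx":0,"ry":0,"rz":-6},{"dx":0,"dy":0,"dz":0,"rx":0,"ry":0,"rz":-6},{"dx":0,"dy":0,"dz":0,"rx":0,"ry":0,"rz":-4},{"dx":0,"dy":0,"dz":0,"rx":0,"ry":0,"rz":0}]' 1; python3 y.py z2.png; python3 slot.py z1.png z2.png
```

```text
clock: 32.3
ee_pos: [501.2, 53.7, 213.4]
eef_rot: [[0.996, 0.092, -0.002], [0.092, -0.996, -0.001], [-0.002, 0.001, -1.0]]
wrist_force: [-2.3, -0.0, -0.5]
width: 21.0
gripper_force: 30.0
clock: 33.22
ee_pos: [501.6, 53.6, 213.4]
eef_rot: [[0.774, 0.633, -0.001], [0.633, -0.774, -0.002], [-0.002, 0.001, -1.0]]
wrist_force: [-1.2, -1.0, -1.1]
width: 21.0
gripper_force: 30.0
[501.6  53.7 213.4] [-0.8 -1.9 -1.7]
      [303 304 305 306 307 308 309 310 311 312 313 314 315 316 317 318 319 320 321 322 323 324 325 326 327 328 329 330 331]
186 [107  87  85 110 127 132 127 124 115 108  92 113 116 118 126 126 130  90  87 104 120 123 123 125 127 113  86  99 112]
187 [ 90  85 110 127 129 128 125  98  65  76  95 104 109 116 116 125 126 125  90  81  85 105 119 120 129 132  90  84 113]
188 [ 81 110 126 128 128 126  96  61  61  63  78  97 105 110 115 115 122 128 128  94  85  78  94 121 125 133 117  82  98]
189 [ 81 124 127 124 124  91 103  65  60  65  65  78 100 106 113 113 113 119 129 127  95  88  74 122 126 128 127 110  83]
190 [ 93 125 126 123  87 101 110 110  65  63  64  66  78 100 107 115 115 115
[... 709 characters left out ...]
110  92  94  95  90  74  98 106 118 115 116 119 131 105 126 124 126]
197 [121 124 127  86 113 123 119 117 118 120 114 121  82  92  93  95  93  82  84 100 109 117 117 117 117 105 124 122 124]
198 [123 127 129 117  75 125 124 118 117 118 120 116  88  94  91  93  93  85  77  94 101 110 118 117 103 112 123 121 124]
199 [124 128 129 100  79  88 132 122 120 117 121  99  91  95  90  93  92  87  59  75  95 103 112 119  99 122 123 122 117]
z1.png +side [(55, 57, 65), (52, 59, 64), (58, 60, 68), (46, 61, 65)] -side [(40, 65, 64), (43, 62, 64), (52, 59, 64), (46, 61, 65)]
z2.png +side [(82, 58, 63), (79, 59, 65), (76, 62, 66), (73, 63, 69)] -side [(82, 58, 63), (85, 64, 63), (88, 79, 64), (79, 59, 65)]
```

```bash
python3 -m inch '[{"dx":0,"dy":0,"dz":0,"rx":0,"ry":0,"rz":-4},{"dx":0,"dy":0,"dz":0,"rx":0,"ry":0,"rz":0},{"dx":0,"dy":0,"dz":0,"rx":0,"ry":0,"rz":5},{"dx":0,"dy":0,"dz":-12,"rx":0,"ry":0,"rz":4},{"dx":0,"dy":0,"dz":-50,"rx":0,"ry":0,"rz":0},{"dx":-35,"dy":0,"dz":0,"rx":0,"ry":0,"rz":10},{"dx":0,"dy":0,"dz":0,"rx":0,"ry":0,"rz":0},{"dx":0,"dy":0,"dz":0,"rx":0,"ry":0,"rz":0}]' 1; python3 y.py w2.png | head -1; python3 slot.py w2.png
python3 - <<'E'
from h import *
g=cv2.imread('pics/w2.png').astype(int); s=r.sense(); print(s['qpos'].round(2))
for y in range(186,204): print(y,(g[y,306:330,2]-g[y,306:330,0]))
E
```

```text
clock: 34.28
ee_pos: [473.7, 35.0, 276.0]
eef_rot: [[0.911, 0.413, 0.002], [0.413, -0.911, 0.001], [0.002, 0.0, -1.0]]
wrist_force: [0.2, 0.6, -0.8]
width: 20.5
gripper_force: 30.0
[473.8  35.  275.7] [ 0.1  1.  -0.6]
w2.png +side [(82, 69, 67), (85, 69, 69), (79, 71, 64), (76, 74, 65)] -side [(79, 71, 64), (76, 74, 65), (82, 69, 67), (85, 69, 69)]
[ 0.42  0.09 -0.25  0.   -1.23  1.58]
186 [ -42  -47  -46  -96  -96  -98 -103 -109  -60  -64  -53   16   14    9
    4    5    4    5    5    4    5    4    6    3]
187 [ -50  -51  -46 -107 -109 -106 -108 -114 -122  -68  -73  -72  -34   16
   11    7    6    5    5    3    5    5    4    4]
188 [ -52  -52  -53  -55  -53 -109 -115 -120  -65  -63  -68  -75  -79  -48
  -10   14   11    7    5    4    5    5    5    5]
189 [ -52  -52  -50  -51  -52  -58  -57 -119  -62  -63  -67  -71  -76  -78
  -76  -51   -8   13    9    7    5    5    4    4]
190 [-48 -50 -51 -53 -52 -54 -54 -63 -58 -62 -67 -72 -75 -74 -73 -72 -69 -48
  16  13   7   4   5   5]
191 [-45 -49 -52 -52 -53 -54 -53 -55 -57 -63 -65 -71 -74 -75 -73 -70 -69 -70
 -67 -31   9   7   5   
[... 586 characters left out ...]
  -43    9    5    3    2    6
   12  -66  -67  -69  -78  -41   -3   -5   -7   -7]
198 [-63 -68 -70 -74 -79 -83 -86 -91 -70   7   5   2   2   4  12 -44 -65 -67
 -54  -8  -3  -6  -7  -7]
199 [-60 -65 -67 -73 -77 -78 -80 -86 -69   7   5   4   3   5  11 -60 -62 -68
 -20  -3  -6  -8  -7  -6]
200 [-62 -61 -68 -71 -76 -72 -74 -79 -65   8   6   4   3   5  10 -58 -60 -48
  -8  -3  -7  -7  -7  -9]
201 [-66 -65 -65 -69 -70 -67 -65 -71 -58   7   5   3   3   5  11 -56 -61 -14
  -4  -7  -8  -8  -7  -5]
202 [-69 -67 -68 -70 -66 -63 -59 -63 -46   5   5   2   6   4  10 -40 -33  -4
  -7  -8  -8  -7  -7  -6]
203 [-72 -65 -66 -67 -62 -59 -57 -57 -24   7   5   4   4   3   7 -28  -9  -6
  -7  -8  -6  -7  -7  -3]
```

The slot is now at about 82° world yaw, so the lock is at about 1.53 rad. The driver tip is 2.5 mm off along tool +x. Next I'll locate the free hole from picture b1.

```bash
python3 - <<'E'
from h import *
k=cam('wrist','b1.png'); g=cv2.imread('pics/b1.png').astype(int)
print(onz(k,(317.8,177.8),126)); 
gg=cv2.cvtColor(g.astype(np.uint8),6); 
for y in range(170,188): print(y,gg[y,306:330])
E
python3 -m inch '[{"dx":0,"dy":30,"dz":-45,"rx":0,"ry":0,"rz":0},{"dx":0,"dy":45,"dz":-40,"rx":0,"ry":0,"rz":0},{"dx":20,"dy":55,"dz":0,"rx":0,"ry":0,"rz":10},{"dx":20,"dy":50,"dz":0,"rx":0,"ry":0,"rz":10},{"dx":20,"dy":45,"dz":0,"rx":0,"ry":0,"rz":10},{"dx":30,"dy":30,"dz":0,"rx":0,"ry":0,"rz":10},{"dx":0,"dy":0,"dz":0,"rx":0,"ry":0,"rz":10},{"dx":0,"dy":0,"dz":0,"rx":0,"ry":0,"rz":10},{"dx":0,"dy":0,"dz":0,"rx":0,"ry":0,"rz":10},{"dx":0,"dy":0,"dz":0,"rx":0,"ry":0,"rz":10},{"dx":0,"dy":0,"dz":0,"rx":0,"ry":0,"rz":10},{"dx":0,"dy":0,"dz":0,"rx":0,"ry":0,"rz":0}]' 1
```

```text
[ 524.7 -316.5  126. ]
170 [194 190 188 186 202 196 250 250 250 249 248 249 249 249 248 249 249 249
 249 249 250 250 249 247]
171 [194 191 191 190 191 184 251 250 250 249 249 250 250 249 248 249 249 249
 248 250 250 250 249 246]
172 [194 191 191 192 193 190 201 251 251 251 251 251 251 250 249 249 249 249
 249 250 250 250 249 247]
173 [192 191 190 192 193 192 189 205 206 249 250 240 248 250 250 250 249 249
 249 250 250 250 249 247]
174 [193 192 190 194 194 194 195 196 184 170 158 149 155 179 247 251 250 249
 249 250 250 250 248 247]
175 [192 191 190 193 193 195 197 188 163 142 142 144 143 136 176 248 251 250
 249 250 250 250 248 247]
176 [191 191 191 194 194 195 198 164 142 147 147 148 148 143 144 202 251 250
 249 250 250 250 248 246]
177 [192 191 191 194 193 195 194 166 138 147 147 151 152 145 144 135 250 251
 249 250 250 250 248 246]
178 [191 191 191 194 194 194 199 155 137 145 146 150 150 147 136 131 197 250
 250 249 250 250 248 246]
179 [191 190 191 193 193 195 198 184 139 144 150 147 146 143 137 162 250 251
 251 251 251 250 248 246]
180 [190 191 191 193 193 193 195 193 160 139 14
[... 259 characters left out ...]
8]
183 [191 192 190 192 192 192 193 194 198 196 197 199 196 195 192 196 197 199
 199 200 202 189 251 249]
184 [190 190 191 191 193 192 193 195 197 196 196 196 195 195 192 196 198 198
 199 201 204 193 199 188]
185 [191 191 190 191 191 192 191 194 196 196 196 196 194 195 192 195 197 199
 198 202 205 196 187 179]
186 [190 190 191 191 193 193 192 194 195 195 196 196 195 193 192 195 195 200
 199 200 205 198 189 183]
187 [191 189 190 192 192 192 191 194 196 195 195 194 194 193 192 195 198 199
 200 200 205 196 190 185]
clock: 35.83
ee_pos: [627.9, -194.9, 359.6]
eef_rot: [[0.415, -0.91, -0.001], [-0.91, -0.415, 0.0], [-0.0, 0.001, -1.0]]
wrist_force: [0.3, 0.4, -0.8]
width: 21.0
gripper_force: 30.0
```

```bash
python3 -m inch '[{"dx":22,"dy":48,"dz":0,"rx":0,"ry":0,"rz":0},{"dx":22,"dy":48,"dz":0,"rx":0,"ry":0,"rz":0},{"dx":23,"dy":49,"dz":0,"rx":0,"ry":0,"rz":0},{"dx":0,"dy":0,"dz":0,"rx":0,"ry":0,"rz":0},{"dx":0,"dy":0,"dz":0,"rx":0,"ry":0,"rz":0},{"dx":0,"dy":0,"dz":0,"rx":0,"ry":0,"rz":0}]' 1
python3 - <<'E'
from h import *
np.set_printoptions(linewidth=250)
snap('wrist','h1.png'); k=cam('wrist','h1.png');s=r.sense();print(s['ee_pos'])
g=cv2.cvtColor(cv2.imread('pics/h1.png'),6)
print(proj(k,[[524,-317.5,126]]),np.arange(304,332))
for y in range(168,202): print(y,g[y,304:332])
E
```

```text
clock: 36.58
ee_pos: [523.6, -315.2, 360.1]
eef_rot: [[0.415, -0.91, -0.0], [-0.91, -0.415, 0.0], [-0.0, 0.0, -1.0]]
wrist_force: [0.7, 0.0, -0.9]
width: 20.6
gripper_force: 30.0
[ 523.61727298 -315.14532857  360.17683151]
[[317.5 175.7]] [304 305 306 307 308 309 310 311 312 313 314 315 316 317 318 319 320 321 322 323 324 325 326 327 328 329 330 331]
168 [206 250 250 249 249 249 249 248 249 249 250 249 249 249 249 249 248 249 250 249 249 250 250 250 249 247 245 246]
169 [195 203 194 250 250 250 250 248 248 249 250 249 249 250 250 249 248 249 249 249 249 250 250 250 249 247 245 246]
170 [197 192 186 199 197 193 250 249 248 249 250 250 251 251 250 250 249 249 250 249 249 250 250 250 248 247 245 247]
171 [199 194 189 188 185 250 251 250 250 250 251 249 240 240 248 250 250 250 250 249 248 250 250 250 249 247 245 247]
172 [199 194 191 191 190 204 199 251 251 250 237 162 149 153 153 205 248 251 250 249 248 250 250 250 248 247 245 247]
173 [198 196 191 191 193 191 188 203 205 237 156 139 143 149 141 139 207 248 251 250 249 250 250 250 248 247 246 247]
174 [198 194 191 191 193 193 194 193 19
[... 2564 characters left out ...]
1 189 187 188 189 191 190 189 194 195 238 192 160 164 167 164 142 203 201 199 200 202 206 203 188 186 189 188]
197 [191 187 188 187 189 191 191 189 192 195 203 157 160 158 161 162 146 195 201 198 200 203 205 203 187 185 190 189]
198 [190 188 188 187 191 190 191 188 193 198 180 159 165 160 163 160 149 178 201 199 200 203 205 201 186 186 190 188]
199 [191 188 188 187 190 190 190 188 193 197 178 161 167 160 163 160 149 201 202 199 200 203 206 201 185 187 189 189]
200 [189 188 187 187 190 189 189 189 193 197 181 161 170 164 166 164 154 181 200 198 200 202 206 200 183 187 189 187]
201 [189 186 186 188 188 189 188 189 193 197 183 165 170 166 170 167 154 179 202 198 199 202 206 199 183 185 188 188]
```

```bash
python3 -m inch '[{"dx":0.4,"dy":0,"dz":40,"rx":0,"ry":0,"rz":0},{"dx":0,"dy":0,"dz":50,"rx":0,"ry":0,"rz":0},{"dx":0,"dy":0,"dz":20,"rx":0,"ry":0,"rz":0},{"dx":0,"dy":0,"dz":5,"rx":0,"ry":0,"rz":0},{"dx":0,"dy":0,"dz":5,"rx":0,"ry":0,"rz":0},{"dx":0,"dy":0,"dz":0,"rx":0,"ry":0,"rz":0}]' 1; python3 -c "
from h import *
print(r.sense()['wrist_torque'].round(2))"
```

```text
clock: 37.38
ee_pos: [523.4, -316.3, 241.4]
eef_rot: [[0.414, -0.91, 0.001], [-0.91, -0.414, -0.0], [0.001, -0.001, -1.0]]
wrist_force: [0.3, -0.1, -0.4]
width: 20.5
gripper_force: 30.0
[0.01 0.09 0.11]
```

Tip is in the hole with no force. Continuing down.

```bash
python3 -m inch '[{"dx":0,"dy":0,"dz":10,"rx":0,"ry":0,"rz":0},{"dx":0,"dy":0,"dz":15,"rx":0,"ry":0,"rz":0},{"dx":0,"dy":0,"dz":15,"rx":0,"ry":0,"rz":0},{"dx":0,"dy":0,"dz":0,"rx":0,"ry":0,"rz":0}]' 1;python3 -m inch '[{"dx":0,"dy":0,"dz":12,"rx":0,"ry":0,"rz":0},{"dx":0,"dy":0,"dz":10,"rx":0,"ry":0,"rz":0},{"dx":0,"dy":0,"dz":5,"rx":0,"ry":0,"rz":0},{"dx":0,"dy":0,"dz":0,"rx":0,"ry":0,"rz":0}]' 1
```

```text
clock: 37.88
ee_pos: [522.1, -316.0, 198.5]
eef_rot: [[0.413, -0.911, -0.003], [-0.911, -0.413, 0.001], [-0.003, 0.002, -1.0]]
wrist_force: [-0.3, 0.3, -0.1]
width: 21.2
gripper_force: 30.0
clock: 38.38
ee_pos: [522.6, -316.4, 173.2]
eef_rot: [[0.413, -0.911, -0.001], [-0.911, -0.413, 0.0], [-0.001, 0.001, -1.0]]
wrist_force: [-0.1, -0.2, -0.2]
width: 20.8
gripper_force: 30.0
```

```bash
python3 -m inch '[{"dx":0,"dy":0,"dz":2,"rx":0,"ry":0,"rz":0},{"dx":0,"dy":0,"dz":1,"rx":0,"ry":0,"rz":0},{"dx":0,"dy":0,"dz":0,"rx":0,"ry":0,"rz":0}]' 1;python3 -m inch '[{"dx":0,"dy":0,"dz":1,"rx":0,"ry":0,"rz":0},{"dx":0,"dy":0,"dz":0,"rx":0,"ry":0,"rz":0}]' 1|grep -E 'pos|force'
```

```text
clock: 38.75
ee_pos: [522.9, -316.4, 170.8]
eef_rot: [[0.413, -0.911, 0.0], [-0.911, -0.413, -0.0], [0.0, -0.0, -1.0]]
wrist_force: [-0.1, 0.7, -1.7]
width: 20.6
gripper_force: 30.0
ee_pos: [522.8, -316.4, 169.6]
wrist_force: [-0.2, 0.7, -0.7]
gripper_force: 30.0
```

```bash
python3 -m inch '[{"dx":0,"dy":0,"dz":0.6,"rx":0,"ry":0,"rz":0},{"dx":0,"dy":0,"dz":0,"rx":0,"ry":0,"rz":0}]' 1|grep force; python3 -m inch '[{"dx":0,"dy":0,"dz":0,"rx":0,"ry":0,"rz":0},{"dx":0,"dy":0,"dz":0,"rx":0,"ry":0,"rz":0},{"dx":0,"dy":0,"dz":0,"rx":0,"ry":0,"rz":0},{"dx":0,"dy":0,"dz":-30,"rx":0,"ry":0,"rz":0},{"dx":0,"dy":0,"dz":-50,"rx":0,"ry":0,"rz":0},{"dx":-20,"dy":0,"dz":-40,"rx":0,"ry":0,"rz":0},{"dx":-50,"dy":0,"dz":-20,"rx":0,"ry":0,"rz":0},{"dx":-30,"dy":0,"dz":0,"rx":0,"ry":0,"rz":0},{"dx":0,"dy":0,"dz":0,"rx":0,"ry":0,"rz":0},{"dx":0,"dy":0,"dz":0,"rx":0,"ry":0,"rz":0}]' 0
python3 - <<'E'
from h import *
np.set_printoptions(linewidth=250)
im=snap('wrist','q1.png'); k=cam('wrist','q1.png')
print('top/collar/hole px of an upright driver',proj(k,[[524,-317.5,z] for z in (213,176,138,126)]))
h=cv2.cvtColor(im,cv2.COLOR_RGB2HSV); m=((h[...,0]>100)&(h[...,0]<118)&(h[...,1]>150)&(h[...,2]<200)).astype(np.uint8)
n,l,st,c=cv2.connectedComponentsWithStats(m)
for i in range(1,n):
    if st[i,4]>150: print(st[i],c[i].round(1))
u,v=proj(k,[[524,-317.5,180]])[0].astype(int)
for y in range(max(v-40,0),v+50,3): print(y,''.join('%4d'%x for x in h[y,u-30:u+32:2,0]))
E
```

```text
wrist_force: [-0.7, 0.3, 1.4]
gripper_force: 30.0
clock: 40.5
ee_pos: [481.8, -225.6, 309.0]
eef_rot: [[0.413, -0.911, 0.0], [-0.911, -0.413, -0.0], [0.0, -0.0, -1.0]]
wrist_force: [0.3, 0.8, -0.1]
width: 87.1
gripper_force: 0.0
top/collar/hole px of an upright driver [[316.4  87.2]
 [316.5  92.6]
 [316.6  96.9]
 [316.6  98. ]]
52  106 106 106  15  14  15  15  15  15  15  16  15  14  14  13  14  13  14  13  13  13  16  15  15  13  13  25  29  29  30  98
55  105 106 105  15  14  15  15  15  15  15  16  15  16  16  15  14  14  14  14  16  15  16  14  15  13  13  30  29  29  30  98
58  106 105 105  15  14  14  15  15  16  15  16  15  15  17  16  16  16  17  16  16  15  16  15  14  13  14  30  29  29  30  98
61  106 105 105  15  15  15  15  15  15  15  16  15  16  16  16  16  16  16  15  16  16  15  15  15  13  16  30  29  30  30  95
64  105 105 105  15  15  15  15  15  15  15  16  16  16  16  16  16  17  16  16  16  16  16  15  15  14  15  14  30  30  30 108
67  106 106 106  15  14  15  15  15  16  15  16  16  16  16  16  16  16  16  16  16  16  16  15  14  13  13  16  30  30  10 108
70
[... 2383 characters left out ...]
 16  17  17  17  18  14  15  14  15  17 159 106 108 107
127  110 110  14  14  14  15  16  15  15  16  16  16  16  16  15  16  16  16  16  17  17  17  14  15  15  15  16 110 106 107 105
130  111 110  30  28  28  30  30  30  16  16  16  16  16  17  16  16  15  16  22  30  30  30  29  30  30  30  30 108 104 107 104
133  109 109  30  30  30  30  30  21  15  15  16  16  16  17  16  17  16  17  16  21  30  21  30  30  30  20  30 106 104 104 105
136  107 107  14  14  14  15  15  15  16  16  16  16  14   5 178 179  18  17  17  17  17  17  14  15  15  15  17 105 106 105 103
139  107 107  14  14  14  15  15  15  16  11 178 178   0   0 179   0 178 171  18  18  17  16  14  15  15  16  17 105 105 104 104
```

The blue driver stands upright: its top is at (318,88) and the expected position was (316,87). Now the lid handle.

```bash
python3 -m inch '[{"dx":0,"dy":0,"dz":0,"rx":0,"ry":0,"rz":10.1},{"dx":0,"dy":0,"dz":0,"rx":0,"ry":0,"rz":10.1},{"dx":0,"dy":0,"dz":0,"rx":0,"ry":0,"rz":10.1},{"dx":-56,"dy":17,"dz":0,"rx":0,"ry":0,"rz":0},{"dx":-56,"dy":17,"dz":0,"rx":0,"ry":0,"rz":0},{"dx":-56,"dy":17,"dz":0,"rx":0,"ry":0,"rz":0},{"dx":-56,"dy":17,"dz":0,"rx":0,"ry":0,"rz":0},{"dx":-56,"dy":17,"dz":0,"rx":0,"ry":0,"rz":0},{"dx":0,"dy":0,"dz":50,"rx":0,"ry":0,"rz":0},{"dx":0,"dy":0,"dz":55,"rx":0,"ry":0,"rz":0},{"dx":0,"dy":0,"dz":55,"rx":0,"ry":0,"rz":0},{"dx":0,"dy":0,"dz":20,"rx":0,"ry":0,"rz":0},{"dx":0,"dy":0,"dz":0,"rx":0,"ry":0,"rz":0},{"dx":0,"dy":0,"dz":0,"rx":0,"ry":0,"rz":0}]' 0.54
python3 - <<'E'
from h import *
s=r.sense();print(s['ee_pos'],s['qpos'].round(2))
E
```

```text
clock: 42.3
ee_pos: [427.0, 62.1, 129.8]
eef_rot: [[-0.103, -0.995, 0.002], [-0.995, 0.103, 0.0], [-0.001, -0.002, -1.0]]
wrist_force: [0.1, -0.1, 0.1]
width: 39.9
gripper_force: 0.0
[427.01822708  62.08828912 129.83498415] [ 0.52  0.15 -0.58  0.   -0.84 -0.63]
```

```bash
python3 -m inch '[{"dx":0,"dy":0,"dz":20,"rx":0,"ry":0,"rz":0},{"dx":0,"dy":0,"dz":15,"rx":0,"ry":0,"rz":0},{"dx":0,"dy":0,"dz":10,"rx":0,"ry":0,"rz":0},{"dx":0,"dy":0,"dz":0,"rx":0,"ry":0,"rz":0}]' 0.54 | grep -E 'pos|force'; python3 -m inch '[{"dx":0,"dy":0,"dz":10,"rx":0,"ry":0,"rz":0},{"dx":0,"dy":0,"dz":10,"rx":0,"ry":0,"rz":0},{"dx":0,"dy":0,"dz":0,"rx":0,"ry":0,"rz":0}]' 0.54| grep -E 'pos|force';  python3 -m inch '[{"dx":0,"dy":0,"dz":0,"rx":0,"ry":0,"rz":0},{"dx":0,"dy":0,"dz":0,"rx":0,"ry":0,"rz":0},{"dx":0,"dy":0,"dz":0,"rx":0,"ry":0,"rz":0},{"dx":0,"dy":0,"dz":0,"rx":0,"ry":0,"rz":0}]' 1
python3 -c "
from h import *
print(r.sense()['qpos'])"
```

```text
ee_pos: [426.1, 62.0, 84.3]
wrist_force: [-0.2, 0.5, 0.3]
gripper_force: 0.0
ee_pos: [425.1, 61.6, 63.2]
wrist_force: [0.8, 0.4, -0.5]
gripper_force: 0.0
clock: 43.68
ee_pos: [428.7, 62.0, 65.0]
eef_rot: [[-0.1, -0.995, 0.006], [-0.995, 0.1, 0.0], [-0.001, -0.006, -1.0]]
wrist_force: [8.0, -7.5, -2.4]
width: 8.9
gripper_force: 30.0
[ 0.52372279  0.25886955 -0.66137497  0.00461926 -0.64535412 -0.62805156]
```

```bash
python3 - <<'E'
import numpy as np
t=np.r_[0,.05,.13,.23,.33,.45,.57,.69,.81,.93,1.05,1.17,1.29,1.41,1.51,1.61,1.71,1.80,1.86]-.009
u=-223*np.cos(t); z=223*np.sin(t)
for a,b,c in zip(t[1:],np.diff(-u),np.diff(-z)): print(round(a+.009,2),round(b,1),round(c,1))
E
```

```text
0.05 -0.2 -11.1
0.13 -1.4 -17.8
0.23 -3.8 -22.0
0.33 -6.0 -21.5
0.45 -9.9 -24.8
0.57 -12.8 -23.5
0.69 -15.6 -21.8
0.81 -18.1 -19.7
0.93 -20.3 -17.4
1.05 -22.2 -14.9
1.17 -23.8 -12.1
1.29 -25.1 -9.2
1.41 -26.0 -6.1
1.51 -22.1 -2.7
1.61 -22.3 -0.4
1.71 -22.2 1.8
1.8 -19.8 3.5
1.86 -13.0 3.3
```

First a small lift to check that the lock is free.

```bash
python3 -m inch '[{"dx":0,"dy":-0.2,"dz":-11,"rx":0,"ry":0,"rz":0},{"dx":0,"dy":-1.4,"dz":-18,"rx":0,"ry":0,"rz":0},{"dx":0,"dy":0,"dz":0,"rx":0,"ry":0,"rz":0}]' 1;  python3 -m inch '[{"dx":0,"dy":-3.8,"dz":-22,"rx":0,"ry":0,"rz":0},{"dx":0,"dy":-6,"dz":-21.5,"rx":0,"ry":0,"rz":0},{"dx":0,"dy":0,"dz":0,"rx":0,"ry":0,"rz":0}]' 1
```

```text
clock: 44.05
ee_pos: [430.5, 61.8, 94.7]
eef_rot: [[-0.102, -0.995, 0.007], [-0.995, 0.102, 0.001], [-0.002, -0.007, -1.0]]
wrist_force: [8.5, -7.6, -4.2]
width: 8.8
gripper_force: 30.1
clock: 44.42
ee_pos: [441.0, 60.7, 138.5]
eef_rot: [[-0.102, -0.995, 0.009], [-0.995, 0.102, 0.001], [-0.002, -0.009, -1.0]]
wrist_force: [10.6, -6.9, -7.5]
width: 8.3
gripper_force: 30.0
```

```bash
python3 -m inch '[{"dx":0,"dy":-9.9,"dz":-24.8,"rx":0,"ry":0,"rz":0},{"dx":0,"dy":-12.8,"dz":-23.5,"rx":0,"ry":0,"rz":0},{"dx":0,"dy":-15.6,"dz":-21.8,"rx":0,"ry":0,"rz":0},{"dx":0,"dy":-18.1,"dz":-19.7,"rx":0,"ry":0,"rz":0},{"dx":0,"dy":0,"dz":0,"rx":0,"ry":0,"rz":0}]' 1;  python3 -m inch '[{"dx":0,"dy":-20.3,"dz":-17.4,"rx":0,"ry":0,"rz":0},{"dx":0,"dy":-22.2,"dz":-14.9,"rx":0,"ry":0,"rz":0},{"dx":0,"dy":-23.8,"dz":-12.1,"rx":0,"ry":0,"rz":0},{"dx":0,"dy":0,"dz":0,"rx":0,"ry":0,"rz":0}]' 1
```

```text
clock: 45.05
ee_pos: [497.2, 54.9, 224.5]
eef_rot: [[-0.104, -0.995, 0.006], [-0.995, 0.104, 0.001], [-0.002, -0.006, -1.0]]
wrist_force: [13.8, -3.5, -18.9]
width: 8.5
gripper_force: 31.3
clock: 45.55
ee_pos: [559.6, 48.3, 265.7]
eef_rot: [[-0.105, -0.994, -0.006], [-0.994, 0.105, 0.0], [0.0, 0.006, -1.0]]
wrist_force: [4.7, 0.3, -14.8]
width: 8.3
gripper_force: 30.7
```

```bash
python3 -m inch '[{"dx":0,"dy":-25,"dz":-7,"rx":0,"ry":0,"rz":0},{"dx":0,"dy":-26,"dz":-4,"rx":0,"ry":0,"rz":0},{"dx":0,"dy":-22,"dz":-2,"rx":0,"ry":0,"rz":0},{"dx":0,"dy":0,"dz":0,"rx":0,"ry":0,"rz":0}]' 1;  python3 -m inch '[{"dx":0,"dy":-22,"dz":0,"rx":0,"ry":0,"rz":0},{"dx":0,"dy":-22,"dz":2,"rx":0,"ry":0,"rz":0},{"dx":0,"dy":0,"dz":0,"rx":0,"ry":0,"rz":0}]' 1
```

```text
clock: 46.05
ee_pos: [632.4, 40.8, 282.7]
eef_rot: [[-0.103, -0.995, -0.001], [-0.995, 0.103, 0.0], [-0.0, 0.001, -1.0]]
wrist_force: [-0.8, 0.2, -1.3]
width: 7.9
gripper_force: 29.8
clock: 46.42
ee_pos: [675.8, 36.4, 280.9]
eef_rot: [[-0.103, -0.995, -0.001], [-0.995, 0.103, 0.0], [-0.0, 0.001, -1.0]]
wrist_force: [0.2, 0.2, -1.2]
width: 7.8
gripper_force: 29.8
```

```bash
python3 -m inch '[{"dx":0,"dy":-18,"dz":3,"rx":0,"ry":0,"rz":0},{"dx":0,"dy":-14,"dz":3,"rx":0,"ry":0,"rz":0},{"dx":0,"dy":0,"dz":0,"rx":0,"ry":0,"rz":0}]' 1; python3 - <<'E'
from h import *
im=snap('side','e1.png');snap('scene','e2.png')
d=cam('side'); a=cv2.imread('pics/b.png').astype(int)
# where grey lid plate would be at theta=1.85 : compare brightness along lid middle
for th in (0.,1.2,1.7,1.85):
    P=[[649-R*np.cos(th)*.995,39+R*np.cos(th)*.103-s,86+R*np.sin(th)] for R in (100,160) for s in (-60,60)]
    uv=proj(d,P); print(th,[(tuple(p.round().astype(int)),im[int(p[1]),int(p[0])].tolist()) for p in uv])
E
```

```text
clock: 46.8
ee_pos: [707.2, 33.2, 274.4]
eef_rot: [[-0.103, -0.995, -0.002], [-0.995, 0.103, 0.0], [-0.0, 0.002, -1.0]]
wrist_force: [-0.4, 1.9, -3.5]
width: 7.5
gripper_force: 30.0
0.0 [((np.int64(290), np.int64(195)), [119, 120, 115]), ((np.int64(303), np.int64(215)), [149, 147, 141]), ((np.int64(272), np.int64(198)), [130, 131, 125]), ((np.int64(284), np.int64(218)), [219, 214, 210])]
1.2 [((np.int64(309), np.int64(167)), [229, 154, 180]), ((np.int64(323), np.int64(187)), [79, 78, 75]), ((np.int64(302), np.int64(153)), [126, 143, 168]), ((np.int64(316), np.int64(172)), [206, 170, 85])]
1.7 [((np.int64(324), np.int64(164)), [118, 121, 117]), ((np.int64(339), np.int64(183)), [23, 23, 22]), ((np.int64(326), np.int64(147)), [135, 133, 126]), ((np.int64(342), np.int64(165)), [26, 26, 24])]
1.85 [((np.int64(328), np.int64(164)), [44, 44, 42]), ((np.int64(344), np.int64(183)), [27, 28, 26]), ((np.int64(333), np.int64(147)), [25, 26, 25]), ((np.int64(349), np.int64(166)), [167, 168, 160])]
```

```bash
python3 -m inch '[{"dx":0,"dy":0,"dz":0,"rx":0,"ry":0,"rz":0},{"dx":0,"dy":0,"dz":0,"rx":0,"ry":0,"rz":0},{"dx":0,"dy":0,"dz":0,"rx":0,"ry":0,"rz":0},{"dx":0,"dy":0,"dz":0,"rx":0,"ry":0,"rz":0},{"dx":0,"dy":0,"dz":-15,"rx":0,"ry":0,"rz":0},{"dx":0,"dy":0,"dz":-30,"rx":0,"ry":0,"rz":0},{"dx":0,"dy":0,"dz":-30,"rx":0,"ry":0,"rz":0},{"dx":0,"dy":0,"dz":0,"rx":0,"ry":0,"rz":0}]' 0;  python3 -m inch '[{"dx":0,"dy":45,"dz":-10,"rx":0,"ry":0,"rz":0},{"dx":0,"dy":55,"dz":-10,"rx":0,"ry":0,"rz":0},{"dx":0,"dy":55,"dz":0,"rx":0,"ry":0,"rz":0},{"dx":0,"dy":55,"dz":0,"rx":0,"ry":0,"rz":0},{"dx":0,"dy":40,"dz":0,"rx":0,"ry":0,"rz":0},{"dx":0,"dy":0,"dz":0,"rx":0,"ry":0,"rz":0},{"dx":0,"dy":0,"dz":0,"rx":0,"ry":0,"rz":0}]' 0
python3 - <<'E'
from h import *
im=snap('side','f1.png');sc=snap('scene','f2.png');w=snap('wrist','f3.png')
d,s,k=cam('side'),cam('scene'),cam('wrist','f3.png')
for th in (0.,1.95):
    P=[[649-R*np.cos(th)*.995,39+R*np.cos(th)*.103+y,86+R*np.sin(th)] for R in (60,120,165) for y in (-60,0,60)]
    for n,I,c in (('side',im,d),('scene',sc,s)): print(th,n,[I[int(p[1]),int(p[0])].tolist() if 0<=p[0]<640 and 0<=p[1]<400 else None for p in proj(c,P)])
# jar: yellow blob; black handle; 
def blob(n,I,c,lo,hi,z,mn):
    h=cv2.cvtColor(I,cv2.COLOR_RGB2HSV); N,l,st,ce=cv2.connectedComponentsWithStats(cv2.inRange(h,lo,hi))
    print(n,[(ce[i].round(1).tolist(),int(st[i,4]),onz(c,ce[i],z).tolist()) for i in range(1,N) if st[i,4]>mn])
for n,I,c in (('side',im,d),('scene',sc,s)):
    blob(n+' yellow',I,c,(18,110,90),(28,255,255),77,40); blob(n+' red',I,c,(174,150,100),(180,255,255),32,60)
E
```

```text
clock: 47.9
ee_pos: [708.4, 32.6, 355.7]
eef_rot: [[-0.103, -0.995, 0.008], [-0.995, 0.103, 0.001], [-0.002, -0.008, -1.0]]
wrist_force: [0.7, -0.1, 0.1]
width: 79.4
gripper_force: 0.0
clock: 48.78
ee_pos: [458.9, 58.6, 371.0]
eef_rot: [[-0.103, -0.995, 0.001], [-0.995, 0.103, 0.0], [-0.0, -0.001, -1.0]]
wrist_force: [0.1, 0.6, -0.3]
width: 86.9
gripper_force: 0.0
0.0 side [[214, 208, 205], [121, 121, 116], [119, 120, 114], [100, 99, 97], [119, 120, 114], [118, 119, 114], [212, 207, 204], [117, 116, 113], [155, 156, 148]]
0.0 scene [[76, 75, 73], [88, 88, 80], [90, 88, 85], [57, 61, 56], [152, 121, 81], [133, 111, 82], [63, 61, 59], [85, 81, 78], [125, 121, 117]]
1.95 side [[34, 33, 31], [33, 33, 32], [35, 36, 34], [32, 33, 31], [34, 34, 32], [46, 46, 44], [165, 166, 158], [112, 113, 108], [46, 46, 44]]
1.95 scene [[37, 35, 39], [42, 42, 39], [51, 49, 47], [40, 35, 39], [35, 38, 34], [36, 34, 33], [87, 86, 81], [64, 62, 59], [36, 33, 34]]
side yellow [([374.6, 180.0], 563, [852.1, 94.4, 77.0]), ([268.1, 180.9], 93, [511.1, 228.7, 77.0]), ([352.7, 266.1], 200, [595.6, -267.8, 77.0])]
side red [([246.5, 350.6], 212, [251.9, -398.6, 32.0])]
scene yellow [([415.4, 27.6], 557, [1729.7, -1461.5, 77.0]), ([412.0, 164.9], 136, [646.0, -474.8, 77.0]), ([213.1, 208.0], 1372, [826.8, 275.6, 77.0]), ([222.9, 234.8], 254, [688.1, 300.0, 77.0]), ([263.3, 262.9], 190, [509.8, 243.8, 77.0])]
scene red []
```

```bash
python3 - <<'E'
from h import *
P=[[649-R*np.cos(1.95)*.995,39+R*np.cos(1.95)*.103+y,86+R*np.sin(1.95)] for R in (60,120,165) for y in (-60,0,60)]
for n,f in (('side','b.png'),('scene','a.png')): I=cv2.imread('pics/'+f)[...,::-1]; print(n,[I[int(p[1]),int(p[0])].tolist() for p in proj(cam(n),P)])
# wrist: handle/lid edge seen now? lid front edge and bar at theta 1.95
I=cv2.imread('pics/f3.png')[...,::-1]; k=cam('wrist','f3.png')
for th in (0,1.95):
    P=[[649-R*np.cos(th)*.995,39+R*np.cos(th)*.103+y,86+R*np.sin(th)] for R in (40,100,149,165,223) for y in (-60,-30,0)]
    print(th,[(p.astype(int).tolist(),I[int(p[1]),int(p[0])].tolist()) for p in proj(k,P) if 0<=p[0]<640 and 0<=p[1]<230])
E
```

```text
side [[116, 63, 66], [94, 135, 184], [234, 199, 89], [120, 161, 211], [31, 36, 43], [115, 161, 218], [138, 115, 49], [140, 116, 50], [73, 62, 31]]
scene [[83, 103, 132], [67, 99, 140], [80, 106, 144], [65, 73, 85], [78, 104, 141], [76, 112, 150], [46, 40, 31], [78, 111, 149], [62, 25, 24]]
0 [([215, 134], [84, 84, 80]), ([218, 153], [157, 155, 145]), ([222, 172], [197, 197, 183]), ([253, 134], [51, 116, 64]), ([256, 153], [176, 169, 164]), ([259, 172], [247, 198, 115]), ([285, 133], [140, 135, 134]), ([288, 153], [139, 136, 134]), ([290, 172], [138, 133, 130]), ([296, 133], [140, 137, 135]), ([298, 153], [138, 134, 131]), ([300, 172], [135, 132, 129]), ([334, 133], [68, 102, 137]), ([335, 153], [103, 141, 185]), ([337, 172], [105, 156, 214])]
1.95 [([167, 135], [41, 42, 44]), ([172, 156], [42, 43, 41]), ([176, 176], [43, 42, 41]), ([127, 136], [40, 42, 45]), ([133, 160], [34, 34, 34]), ([139, 183], [33, 32, 31]), ([84, 137], [42, 44, 45]), ([91, 165], [38, 40, 41]), ([99, 191], [177, 169, 165]), ([67, 138], [72, 73, 72]), ([76, 166], [88, 89, 86]), ([84, 194], [74, 74, 71]), ([4, 175], [44, 44, 44]), ([16, 207], [62, 61, 62])]
```

The lid is open on its stop: the box's inside (green board) is visible, and all the predicted lid points now show grey. The jar stands in the tray and the blue driver is in its hole.

```bash
python3 -c "
from plant import r
print(r.job_done())"
```

```text
the job is handed in; nothing more can be done
None
```

I handed the job in at about 49 s: the jar stands in the tray, the lock is at about 1.53 rad, the blue screwdriver is upright in its hole, and the lid leans open on its stop; all were checked from camera pixels, and turning the lock took several re-insertions of the blade, which left the slot partway.

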